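# Set up a jeweller's soldering corner

## Task

Get the soldering corner ready: take the empty reel off the spindle and put it in the wooden tray, mount the full reel of solder wire right down on the spindle, and stack all the white soldering boards flat in one square pile on the steel plate, each centred on it with its long side along the plate's long side. Only when all of that is in place, turn the heat dial so that its white pointer lines up with the steel tab beside it. Leave the notepad, the jar and the bench block where they are.

Things in the scene. Friction and masses are not known exactly. Their poses are not given: they have to be found in the camera images.
- board1: One of the three to five identical white ceramic soldering boards, a flat slab with rows of small grey holes marked on both faces, 90 x 50 x 13 mm, about 0.11 kg, loose on the bench (absent in some runs). Origin at the centre of the slab; x along the 90 mm side, y along the 50 mm side, z through the thickness. Both faces are alike. Grip it across the 50 mm sides.
- board2: One of the three to five identical white ceramic soldering boards, a flat slab with rows of small grey holes marked on both faces, 90 x 50 x 13 mm, about 0.11 kg, loose on the bench (absent in some runs). Origin at the centre of the slab; x along the 90 mm side, y along the 50 mm side, z through the thickness. Both faces are alike. Grip it across the 50 mm sides.
- board3: One of the three to five identical white ceramic soldering boards, a flat slab with rows of small grey holes marked on both faces, 90 x 50 x 13 mm, about 0.11 kg, loose on the bench (absent in some runs). Origin at the centre of the slab; x along the 90 mm side, y along the 50 mm side, z through the thickness. Both faces are alike. Grip it across the 50 mm sides.
- board4: One of the three to five identical white ceramic soldering boards, a flat slab with rows of small grey holes marked on both faces, 90 x 50 x 13 mm, about 0.11 kg, loose on the bench (absent in some runs). Origin at the centre of the slab; x along the 90 mm side, y along the 50 mm side, z through the thickness. Both faces are alike. Grip it across the 50 mm sides.
- board5: One of the three to five identical white ceramic soldering boards, a flat slab with rows of small grey holes marked on both faces, 90 x 50 x 13 mm, about 0.11 kg, loose on the bench (absent in some runs). Origin at the centre of the slab; x along the 90 mm side, y along the 50 mm side, z through the thickness. Both faces are alike. Grip it across the 50 mm sides.
- plate: Fixed bare steel base plate lying on the bench, 110 x 70 x 10 mm, on which the boards are piled. Origin under its centre, on the bench; x along the 110 mm side, y along the 70 mm side; its top is 10 mm up, flat without a rim. Position and yaw vary.
- empty_reel: Empty grey plastic wire reel, 30 g: two flanges of 52 mm diameter and 4 mm thick with a bare 25 mm core between them, 32 mm high overall, 14 mm bore right through. Starts on the spindle. Origin at its centre (16 mm above its lower face), z along the bore. Grip it across the flanges, or along its axis when it lies on its side.
- full_reel: Full reel of the same size (52 mm diameter, 32 mm high, 14 mm bore), wound nearly to the rim with silvery solder wire, about 0.22 kg, standing on the bench with its bore upright. Origin at its centre, 16 mm above its lower face, z along the bore. Either end may be down.
- seat (a point): Reel stand, fixed to the bench: a grey disc of 76 mm diameter and 12 mm height with an upright spindle in its middle, 10 mm in diameter, its tapered tip 56 mm above the bench (44 mm above the disc). This point is on the spindle axis on the top of the disc, where a reel's lower face rests (a seated reel's centre is 16 mm above it); z up.
- tray_in (a point): Small empty wooden tray for empty reels, fixed, open on top, 120 x 120 mm outside and 30 mm high, walls and floor 3 mm. This point is the centre of its inner floor; x and y along its sides, z up.
- dial_axis (a point): Low blue-enamelled control unit, fixed, 150 x 120 mm and 50 mm high, with the black heat dial in the middle of its top. This point is on the dial's upright axis at the unit's top face. The dial: a skirt of 60 mm diameter, 6 mm high, carrying a grip bar 50 mm long, 12 mm wide and 22 mm high (from 6 to 28 mm above this point).
- dial_tip (a point): Pointer end of the dial, turning with it: 31 mm from the axis, on the line of the grip bar, at the end with the white line (the white line runs along the bar's top from its middle to that end and on to the skirt).
- mark (a point): Where the pointer end must come: 31 mm from the dial axis, at the inner end of the small steel tab (13 x 5 mm, 4 mm high) on the flat thin steel collar around the dial. The collar stays still during a run; its angle differs from run to run.
- dialknob (a joint): Turning angle of the heat dial in rad, 0 at its stop, up to 4.7; grows clockwise seen from above. Light friction (about 0.03 N m), stays where it is left. The marked position always lies clockwise of the start by 0.7 to 2.6 rad.
- notepad: Pink notepad, 75 x 75 x 12 mm, a bystander; origin under its centre.
- jar: Small glass jar with steel lid, 48 mm diameter, 55 mm high, a bystander; origin under its centre.
- bench_block: Polished steel bench block, 60 x 60 x 20 mm, a bystander; origin under its centre.
Not all that is in view belongs to the job. Leave any black, blue or orange look-alike of the board2 alone.

How it is judged:
On the way, in this order (a step that is already met when the one before it is completed fails the run):
1. the empty reel lies in the tray, the full reel is seated on the spindle and all boards are in the pile (x of empty_reel in the frame of tray_in between -0.057 and 0.057 m and y of empty_reel in the frame of tray_in between -0.057 and 0.057 m and z of empty_reel in the frame of tray_in below 0.035 m and linear speed of empty_reel below 0.03 m/s and horizontal distance between full_reel and seat below 0.005 m and z of full_reel in the frame of seat between 0.013 and 0.019 m and angle between the z axis of full_reel and the z axis of seat, either way round below 0.08 rad and x of board1 in the frame of plate between -0.006 and 0.006 m and y of board1 in the frame of plate between -0.006 and 0.006 m and angle between the x axis of each of board1, board2, board3, board4, board5 and the x axis of plate, either way round below 0.1 rad and angle between the z axis of each of board1, board2, board3, board4, board5 and the z axis of plate, either way round below 0.06 rad and height (world z) of each of board1, board2, board3, board4, board5 below 0.085 m and linear speed of each of board1, board2, board3, board4, board5 below 0.02 m/s and x of board2 in the frame of plate between -0.006 and 0.006 m and y of board2 in the frame of plate between -0.006 and 0.006 m and x of board3 in the frame of plate between -0.006 and 0.006 m and y of board3 in the frame of plate between -0.006 and 0.006 m and x of board4 in the frame of plate between -0.006 and 0.006 m and y of board4 in the frame of plate between -0.006 and 0.006 m and x of board5 in the frame of plate between -0.006 and 0.006 m and y of board5 in the frame of plate between -0.006 and 0.006 m), for 0.2 s.
2. then the dial's pointer is turned to the tab (horizontal distance between dial_tip and mark below 0.004 m), for 0.2 s.
At the end, for the whole second after the job is handed in: Empty reel in the tray; full reel fully down on the spindle (3 mm); every present board flat on the plate's pile, centre within 6 mm of the plate's along each side, long sides parallel within 0.1 rad; dial pointer within 4 mm of the mark; all released and at rest (all of step 1 and horizontal distance between dial_tip and mark below 0.004 m and velocity of joint dialknob below 0.05 rad/s); the robot touches nothing.
It fails at once if the notepad is pushed more than 30 mm from its place (distance of notepad from where it was at the start of the episode above 0.03 m).
It fails at once if the jar is pushed more than 30 mm from its place (distance of jar from where it was at the start of the episode above 0.03 m).
It fails at once if the bench block is pushed more than 30 mm from its place (distance of bench_block from where it was at the start of the episode above 0.03 m).
Of board1, board2, board3, board4, board5 only 3 to 5 are there at a start; the rules pass over those that are not, and their reading is None.
At some moment in a run one of board1, board2, board3, board4, board5, full_reel may be knocked a few centimetres aside while the robot is not near it.
Once in a run the grip may slacken for a moment while it holds something.
It also fails if it takes over 210 s, if anything falls off the work surface, if the arm or the gripper's body presses on something with over 40 N, if the wrist force passes 120 N, or if a joint passes its speed limit or range.

## Robot

A 7-joint arm with a two-finger parallel gripper is mounted at the origin on the work surface. World frame = base frame: x ahead of the robot, y to its left, z up, the work surface at z = 0. Lengths are in m, angles in rad, forces in N, time in s.
With the tool pointing down it reaches from about 0.4 to 0.875 m from the base axis. Payload 19.3 kg.
Tool frame: the origin (TCP) lies at the very end of the fingers, on their centre line; the grasp point (between the pads) lies 19 mm behind it; z points along the fingers, y is the line along which they close (so a half turn about z gives the same grasp; the last joint's range is limited). The gripper opens to 85 mm and grips with 20 to 120 N. Pads are 22 mm wide; open, the fingers measure 114 mm over their backs; the gripper's body (76 mm by 85 mm) begins 54 mm behind the grasp point. The pads swing forward as they close: fully open they stand 13 mm farther back than shut.
Start: joints at [-1.354, 0.521, -0.036, 1.599, 0.021, 1.021, -0.113], TCP at [0.177, 0.599, 0.231] pointing down, gripper open.
Joint ranges: [-2.91, 2.91], [-0.3, 2.13], [-1.5, 1.42], [0.17, 2.43], [-1.26, 4.41], [0.16, 1.93], [-2.52, 2.52]. Speed limits (rad/s): [1.89, 1.89, 2.39, 2.39, 3.01, 3.01, 3.01].

## Interface

Orientations are given as [roll, pitch, yaw] about the fixed x, y, z axes, in that order (R = Rz(yaw) Ry(pitch) Rx(roll)).
In Python, from workcell import observe, grab_frame, job_done gives the robot as it stands.
- The arm moves only by the tool move_arm, never from a script. Its argument "plan" is a list that holds one entry, the list of rows, each a list of 7 numbers: the shift along the tool's x, y, z each as a share of 0.02 m, from -1 to 1, then the turn, a rotation vector about the tool's x, y, z each as a share of 6 degrees, from -1 to 1, then the opening, from -1 (shut) to 1 (fully open). A call has exactly 10 rows; each row shifts and turns the commanded pose from where the row before left it, along the tool's axes as they then stand; what a row does not reach is not made up. A row lasts 1/10 s, in which the tool goes at most 50 mm and 8.59 degrees, less where a joint would pass 70% of its speed; a pose out of reach is approached as far as the arm can. A call with a number of a shift or a turn outside -1 to 1 is refused whole. A call with a gripper value outside its range is refused whole. The fingers move at their own pace and stop on an object; "grip_force" is the grip in N (left out, the last holds). Time passes only in rows, so rows that do not move let the fingers close, or fill a call up. It gives the time, the measured TCP pose, the force, the opening and the grip force at its end, in the units of the state.
- observe(): the state, without advancing time (a new reading comes with each control period).
- grab_frame(name): name is "side" or "top"; returns a dict with "color" (480x640x3 uint8, red, green, blue), "intrinsics" (3x3 intrinsics, pixels), "position" and "orientation" of the camera in the world. Camera axes: x right, y down, z forward; pixel columns grow to the right and rows downward; lengths in m; the calibration is good to about 2 mm. A picture is of the moment at which its call begins. There is no depth.
- job_done(): hands the job in; it is judged then, once.
The state is a dict: "clock": time; "qpos": joint angles; "qd": joint speeds; "joint_efforts": joint torques, N m; "position": TCP position; "tool_rot": TCP orientation; "force": force on the tool from outside, world axes, zero at the start; "moment": the same for the moment, N m; "grip_width": finger opening in m; "finger_force": force on a finger pad.
Only numpy, scipy, OpenCV 4.12 (cv2) and the standard library are available. Lean on these libraries where they do the work, as an engineer would, in place of code of your own. Each camera call takes 0.05 s, during which the arm holds its last target. There are 200 camera calls.

## Working session

There is one attempt and no reset: what is moved stays moved. The work goes in short steps, Python scripts to look and compute and a tool call to move; the robot and the scene stay as the last step left them, time stands still between calls to the robot, and variables do not carry over. Pictures are saved under pics/ and viewed, at most 14 in all, crops included, and the job is handed in when it is done.

Besides the shell and the picture viewer there is one more tool, called after "Emit:" as name(argument=value, ...), one argument or row to a line, values as JSON. move_arm: Moves the arm, as the interface text tells. Shift numbers are shares of 0.02 m and turn numbers shares of 6 degrees, none past 1 either way. Its arguments: {"type":"object","properties":{"plan":{"type":"array"},"grip_force":{"type":"number"}},"required":["plan"]}

```bash
ls; mkdir -p pics; python3 - <<'E'
from workcell import observe, grab_frame
import cv2
print(observe())
for n in("top","side"):
    f=grab_frame(n); cv2.imwrite(f"pics/{n}0.png",f["color"][:,:,::-1]); print(n,f["intrinsics"],f["position"],f["orientation"])
E
```

```text
pics
{'clock': 0.0, 'qpos': array([-1.35423535,  0.52206017, -0.03630843,  1.59998456,  0.02121534,
        1.0210891 , -0.11278216]), 'qd': array([ 5.36588070e-04,  1.40099321e-03, -9.45247551e-04,  9.85521335e-05,
        2.05757469e-05, -4.46687332e-04, -9.63228808e-04]), 'joint_efforts': array([-5.84944646e-04, -9.27099395e+01,  1.97959252e+00, -3.69930053e+01,
        1.78277108e-02,  8.19767505e-03,  1.48372425e-05]), 'position': array([0.17673603, 0.59914932, 0.23070558]), 'tool_rot': array([-3.14044147e+00,  1.04045501e-04,  2.85483076e+00]), 'force': array([ 0.04052975,  0.39197543, -0.07345451]), 'moment': array([-0.00279291, -0.0336173 ,  0.03200844]), 'finger_force': 0.0, 'grip_width': 0.08538560244717647}
top [[552.72134758   0.         313.14558389]
 [  0.         552.72134758 252.20821025]
 [  0.           0.           1.        ]] [0.49743448 0.04308612 1.21340015] [-3.07005255  0.02975373 -1.57550528]
side [[473.50658994   0.         312.99843521]
 [  0.         473.50658994 233.49830609]
 [  0.           0.           1.        ]] [0.35861022 0.87147303 0.80179532] [-2.30462194 -0.00300069 -2.8828966 ]
```

View pics/top0.png

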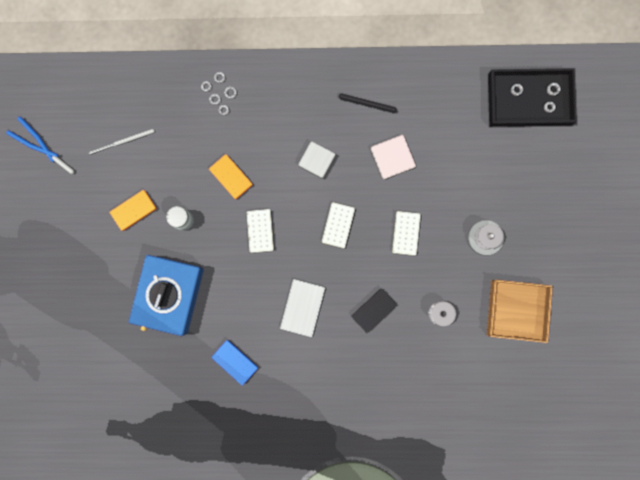

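View pics/side0.png

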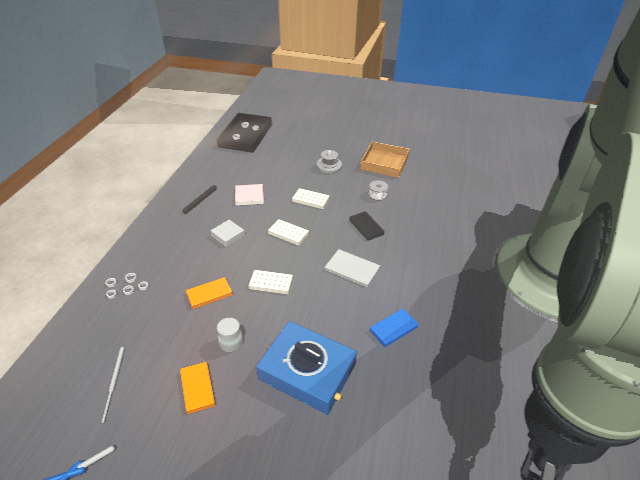

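The top view shows three white boards with holes at (260,231), (339,225) and (406,233). The plate is at (303,307), the empty reel on the spindle at (487,237), the loose reel at (442,313), the tray at (520,310) and the dial at (163,295). Orange, blue and black slabs are decoys. I'll measure these and confirm them in one enlarged crop.

```bash
cat > h.py <<'E'
import numpy as np, cv2
from scipy.spatial.transform import Rotation as R
from workcell import observe, grab_frame
def ray(f,uv):
    uv=np.atleast_2d(uv).astype(float); K=f["intrinsics"]
    d=np.c_[(uv[:,0]-K[0,2])/K[0,0],(uv[:,1]-K[1,2])/K[1,1],np.ones(len(uv))]
    return R.from_euler("xyz",f["orientation"]).apply(d)
def pt(f,uv,z):
    d=ray(f,uv); p=np.array(f["position"]); return (p+d*((z-p[2])/d[:,2])[:,None])[:,:2]
def proj(f,P):
    q=R.from_euler("xyz",f["orientation"]).inv().apply(np.atleast_2d(P)-f["position"]); K=f["intrinsics"]
    return np.c_[q[:,0]/q[:,2]*K[0,0]+K[0,2],q[:,1]/q[:,2]*K[1,1]+K[1,2]]
def rect(f,mask,z):
    """largest contour in mask -> centre, long side, short side, yaw of long side (deg)"""
    c=max(cv2.findContours(mask.astype(np.uint8),cv2.RETR_EXTERNAL,cv2.CHAIN_APPROX_NONE)[0],key=cv2.contourArea)
    p=pt(f,c[:,0,:],z); (x,y),(w,h),a=cv2.minAreaRect((p*1000).astype(np.float32))
    if w<h: w,h,a=h,w,a+90
    return np.round([x,y,w,h,(a+90)%180-90],1)
def box(f,x0,y0,x1,y1):
    g=np.zeros(f["color"].shape[:2],bool); g[y0:y1,x0:x1]=True; return g
E
python3 - <<'E'
from h import *
f=grab_frame("top"); s=grab_frame("side"); c=f["color"]; g=c.min(2)
hsv=cv2.cvtColor(c,cv2.COLOR_RGB2HSV)
for n,b in dict(b1=(240,200,282,262),b2=(315,195,362,255),b3=(385,205,428,262)).items():
    for t in(140,180,200): print(n,t,rect(f,(g>t)&box(f,*b),.013))
for t in(110,130,150): print("plate",t,rect(f,(g>t)&box(f,272,270,335,345),.010))
for n,b,z in(("full",(422,295,462,332),.032),("empty",(460,212,512,260),.044)):
    for t in(100,120,140): print(n,t,rect(f,(g>t)&box(f,*b),z))
print("tray",rect(f,(hsv[...,1]>90)&(c[...,0]>120)&box(f,470,265,570,355),.03))
print("unit",rect(f,(hsv[...,1]>120)&(c[...,2]>110)&box(f,115,245,212,345),.05))
print("jar",rect(f,(g>120)&box(f,160,200,196,235),.055))
top=cv2.resize(c[190:350,210:530],(800,400),interpolation=2)
l=cv2.resize(c[250:340,118:208],(200,200),interpolation=2)
l2=cv2.resize(c[270:320,138:188],(200,200),interpolation=2)
m=cv2.resize(s["color"][140:260,260:420],(267,200),interpolation=2); q=cv2.resize(s["color"][335:385,275:335],(133,200))
b=np.hstack([l,l2,m,q]);cv2.imwrite("pics/crop1.png",np.vstack([top,b])[:,:,::-1])
E
```

```text
b1 140 [632.  196.3  94.2  54.8   4.8]
b1 180 [632.6 196.2  91.3  51.    4.6]
b1 200 [632.5 196.1  90.4  50.4   4.8]
b2 140 [643.5  24.7  94.2  53.7 -14.7]
b2 180 [643.5  24.6  91.1  51.1 -15. ]
b2 200 [643.4  24.4  89.9  50.1 -14.8]
b3 140 [ 624.5 -123.3   94.1   54.4   -6.7]
b3 180 [ 624.7 -123.4   91.2   51.    -6.7]
b3 200 [ 624.7 -123.3   90.2   50.2   -6.7]
plate 110 [ 4.651e+02  1.014e+02  1.601e+02  1.353e+02 -3.000e-01]
plate 130 [463.  103.6 114.6  74.1 -15.3]
plate 150 [463.4 103.5 113.   72.1 -15.3]
full 100 [ 451.7 -192.9   83.1   75.7   89.7]
full 120 [ 451.7 -192.9   83.1   75.7   89.7]
full 140 [ 451.4 -192.7   56.3   50.8   71.3]
empty 100 [ 614.3 -286.1  108.3   99.6   89.5]
empty 120 [ 614.3 -286.1  108.3   99.6   89.5]
empty 140 [ 611.2 -285.9   72.2   68.9   -1.4]
tray [ 456.5 -356.2  128.4  120.7   83.5]
unit [493.2 393.4 149.6 119.4 -13.6]
jar [652.1 365.5  75.1  62.9 -89.4]
```

View pics/crop1.png

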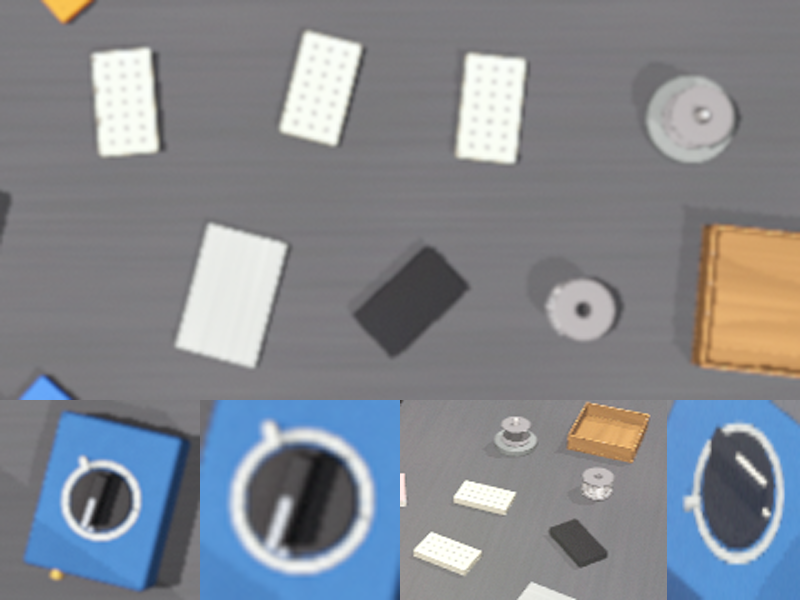

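The crop confirms the three white hole-patterned boards lying singly, the full reel (silver winding) at (443,313) and the empty reel on the spindle at (491,236). The dial pointer points down-left and the tab is up-left. The measured sizes match those given. I'll start with board 1 at (632,196) mm.

```bash
cat >> h.py <<'E'
def go(x,y,z,yaw,n=None):
    """total shift (tool axes, mm) then turn to target (mm,deg); prints per-row shares for n rows"""
    o=observe(); r=R.from_euler("xyz",o["tool_rot"]); p=np.array(o["position"])*1000
    d=r.inv().apply(np.array([x,y,z])-p)
    y0=yaw; cur=np.degrees(o["tool_rot"][2]); dy=(y0-cur+90)%180-90
    t=R.from_euler("xyz",[np.pi,0,np.radians(cur+dy)]); w=np.degrees((r.inv()*t).as_rotvec())
    n=n or int(np.ceil(np.abs(d).max()/20))
    print("pos",p.round(1),"yaw",cur.round(1),"grip",round(o["grip_width"]*1000,1),"F",np.round(o["force"],1),"t",o["clock"])
    print("shift mm",d.round(1),"rows",n,"shares",(d/20/n).round(3),"turn share",(w/6).round(2))
E
python3 - <<'E'
from h import *
go(632.4,196.2,230,184.8); go(632.4,196.2,100,184.8,30)
E
```

```text
pos [176.8 599.3 230.9] yaw 163.6 grip 85.0 F [-0.3 -0.  -0.1] t 0.2
shift mm [-551.1 -257.7    1.1] rows 28 shares [-0.984 -0.46   0.002] turn share [-0.01 -0.   -3.54]
pos [176.8 599.3 230.9] yaw 163.6 grip 85.0 F [-0.3 -0.  -0.1] t 0.2
shift mm [-551.1 -257.6  131.1] rows 30 shares [-0.918 -0.429  0.219] turn share [-0.01 -0.   -3.54]
```

Emit:
move_arm(
  plan=[
    [[-0.92, -0.43, 0, 0, 0, 0, 1], [-0.92, -0.43, 0, 0, 0, 0, 1], [-0.92, -0.43, 0, 0, 0, 0, 1], [-0.92, -0.43, 0, 0, 0, 0, 1], [-0.92, -0.43, 0, 0, 0, 0, 1], [-0.92, -0.43, 0, 0, 0, 0, 1], [-0.92, -0.43, 0, 0, 0, 0, 1], [-0.92, -0.43, 0, 0, 0, 0, 1], [-0.92, -0.43, 0, 0, 0, 0, 1], [-0.92, -0.43, 0, 0, 0, 0, 1]],
  ],
  grip_force=60,
)

```text
clock: 1.2
position: [0.3299, 0.4637, 0.2313]
tool_rot: [-3.141, 0.0, 2.854]
force: [1.1, -0.3, -0.0]
grip_width: 0.0854
finger_force: 0.0
```

Emit:
move_arm(
  plan=[
    [[-0.92, -0.43, 0, 0, 0, 0, 1], [-0.92, -0.43, 0, 0, 0, 0, 1], [-0.92, -0.43, 0, 0, 0, 0, 1], [-0.92, -0.43, 0, 0, 0, 0, 1], [-0.92, -0.43, 0, 0, 0, 0, 1], [-0.92, -0.43, 0, 0, 0, 0, 1], [-0.92, -0.43, 0, 0, 0, 0, 1], [-0.92, -0.43, 0, 0, 0, 0, 1], [-0.92, -0.43, 0, 0, 0, 0, 1], [-0.92, -0.43, 0, 0, 0, 0, 1]],
  ],
)

```text
clock: 2.2
position: [0.4818, 0.329, 0.2313]
tool_rot: [-3.141, 0.0, 2.854]
force: [1.1, 0.1, -0.1]
grip_width: 0.0856
finger_force: 0.0
```

Emit:
move_arm(
  plan=[
    [[-0.9, -0.43, 0.4, 0, 0, 0, 1], [-0.9, -0.43, 0.4, 0, 0, 0, 1], [-0.9, -0.43, 0.4, 0, 0, 0, 1], [-0.9, -0.43, 0.4, 0, 0, 0, 1], [-0.9, -0.43, 0.4, 0, 0, 0, 1], [-0.9, -0.43, 0.4, 0, 0, 0, 1], [-0.9, -0.43, 0.4, 0, 0, 0, 1], [-0.9, -0.43, 0.4, 0, 0, 0, 1], [-0.9, -0.43, 0.4, 0, 0, 0, 1], [-0.9, -0.43, 0.4, 0, 0, 0, 1]],
  ],
)

```text
clock: 3.2
position: [0.6303, 0.1957, 0.1508]
tool_rot: [-3.141, -0.0, 2.855]
force: [0.5, 0.4, 0.1]
grip_width: 0.0853
finger_force: 0.0
```

Emit:
move_arm(
  plan=[
    [[0, 0, 0, 0, 0, -0.5, 1], [0, 0, 0, 0, 0, -0.5, 1], [0, 0, 0, 0, 0, -0.5, 1], [0, 0, 0, 0, 0, -0.5, 1], [0, 0, 0, 0, 0, -0.5, 1], [0, 0, 0, 0, 0, -0.5, 1], [0, 0, 0, 0, 0, -0.5, 1], [0, 0, 0, 0, 0, 0, 1], [0, 0, 0, 0, 0, 0, 1], [0, 0, 0, 0, 0, 0, 1]],
  ],
)

```text
clock: 4.2
position: [0.6296, 0.1967, 0.1512]
tool_rot: [-3.141, -0.0, -3.063]
force: [-0.3, -0.1, 0.0]
grip_width: 0.0853
finger_force: 0.0
```

```bash
python3 - <<'E'
from h import *
go(632.4,196.2,1,184.8,8)
f=grab_frame("top");g=f["color"].min(2)
for b in((315,195,362,255),(385,205,428,262)): print(rect(f,(g>190)&box(f,*b),.013))
E
```

```text
pos [629.6 196.7 151.2] yaw -175.5 grip 85.3 F [-0.3 -0.1  0. ] t 4.2
shift mm [ -2.8  -0.7 150.2] rows 8 shares [-0.018 -0.005  0.939] turn share [-0.   -0.   -0.05]Traceback (most recent call last):
  File "<stdin>", line 4, in <module>
  File "h.py", line 15, in rect
    c=max(cv2.findContours(mask.astype(np.uint8),cv2.RETR_EXTERNAL,cv2.CHAIN_APPROX_NONE)[0],key=cv2.contourArea)
ValueError: max() iterable argument is empty
```

Emit:
move_arm(
  plan=[
    [[-0.14, -0.03, 0.95, 0, 0, 0, 1], [0, 0, 0.95, 0, 0, 0, 1], [0, 0, 0.95, 0, 0, 0, 1], [0, 0, 0.95, 0, 0, 0, 1], [0, 0, 0.95, 0, 0, 0, 1], [0, 0, 0.95, 0, 0, 0, 1], [0, 0, 0.95, 0, 0, 0, 1], [0, 0, 0.5, 0, 0, 0, 1], [0, 0, 0.3, 0, 0, 0, 1], [0, 0, 0, 0, 0, 0, 1]],
  ],
)

```text
clock: 5.25
position: [0.6322, 0.1965, 0.002]
tool_rot: [-3.141, -0.0, -3.062]
force: [0.2, -0.3, -0.1]
grip_width: 0.0856
finger_force: 0.0
```

Emit:
move_arm(
  plan=[
    [[0, 0, 0, 0, 0, 0, -1], [0, 0, 0, 0, 0, 0, -1], [0, 0, 0, 0, 0, 0, -1], [0, 0, 0, 0, 0, 0, -1], [0, 0, 0, 0, 0, 0, -1], [0, 0, 0, 0, 0, 0, -1], [0, 0, 0, 0, 0, 0, -1], [0, 0, 0, 0, 0, 0, -1], [0, 0, 0, 0, 0, 0, -1], [0, 0, 0, 0, 0, 0, -1]],
  ],
)

```text
clock: 6.25
position: [0.6327, 0.1968, 0.0035]
tool_rot: [3.141, 0.001, -3.062]
force: [-3.0, -1.4, 11.5]
grip_width: 0.0484
finger_force: 61.3
```

```bash
python3 - <<'E'
from h import *
go(463.2,103.5,100,164.7)
E
```

```text
pos [632.7 196.8   3.5] yaw -175.4 grip 48.4 F [-3.  -1.4 11.5] t 6.25
shift mm [176.3 -79.5 -96.7] rows 9 shares [ 0.979 -0.441 -0.537] turn share [0.01 0.01 3.31]
```

Emit:
move_arm(
  plan=[
    [[0, 0, -0.5, 0, 0, 0, -1], [0, 0, -0.9, 0, 0, 0, -1], [0, 0, -1, 0, 0, 0, -1], [0, 0, -1, 0, 0, 0, -1], [0, 0, -1, 0, 0, 0, -1], [0, 0, -0.5, 0, 0, 0.6, -1], [0, 0, 0, 0, 0, 0.7, -1], [0, 0, 0, 0, 0, 0.7, -1], [0, 0, 0, 0, 0, 0.7, -1], [0, 0, 0, 0, 0, 0.6, -1]],
  ],
)

```text
clock: 7.25
position: [0.6326, 0.1967, 0.102]
tool_rot: [3.141, 0.001, 2.873]
force: [-0.8, -0.7, -0.9]
grip_width: 0.0478
finger_force: 62.7
```

```bash
python3 - <<'E'
from h import *
go(463.2,103.5,100,164.7)
f=grab_frame("top"); cv2.imwrite("pics/lift1.png",f["color"][150:350,200:460,::-1])
E
```

```text
pos [632.6 196.7 102. ] yaw 164.6 grip 47.8 F [-0.8 -0.7 -0.9] t 7.25
shift mm [ 138.5 -134.9    1.7] rows 7 shares [ 0.989 -0.963  0.012] turn share [ 0.01  0.01 -0.02]
```

View pics/lift1.png

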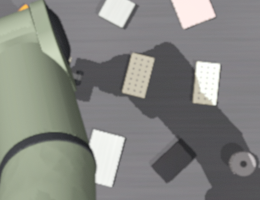

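The board is held: the force reads -0.9 N and the width 48 mm. The other two boards are undisturbed. I'll carry it over to the plate.

Emit:
move_arm(
  plan=[
    [[0.9, -0.9, 0, 0, 0, 0, -1], [0.9, -0.9, 0, 0, 0, 0, -1], [0.9, -0.9, 0, 0, 0, 0, -1], [0.9, -0.9, 0, 0, 0, 0, -1], [0.9, -0.9, 0, 0, 0, 0, -1], [0.9, -0.9, 0, 0, 0, 0, -1], [0.9, -0.9, 0, 0, 0, 0, -1], [0.62, -0.44, 0, 0, 0, 0, -1], [0, 0, 0, 0, 0, 0, -1], [0, 0, 0, 0, 0, 0, -1]],
  ],
)

```text
clock: 8.3
position: [0.4641, 0.1032, 0.1013]
tool_rot: [3.14, 0.001, 2.877]
force: [0.3, -0.1, -2.3]
grip_width: 0.0483
finger_force: 62.7
```

```bash
python3 - <<'E'
from h import *
go(463.2,103.5,15,164.7)
E
```

```text
pos [464.1 103.2 101.3] yaw 164.8 grip 48.3 F [ 0.3 -0.1 -2.3] t 8.3
shift mm [ 1.  -0.1 86.3] rows 5 shares [ 0.01  -0.001  0.863] turn share [0.01 0.01 0.02]
```

Emit:
move_arm(
  plan=[
    [[0.05, 0, 0.9, 0, 0, 0, -1], [0, 0, 0.9, 0, 0, 0, -1], [0, 0, 0.9, 0, 0, 0, -1], [0, 0, 0.9, 0, 0, 0, -1], [0, 0, 0.4, 0, 0, 0, -1], [0, 0, 0.2, 0, 0, 0, -1], [0, 0, 0.1, 0, 0, 0, -1], [0, 0, 0, 0, 0, 0, -1], [0, 0, 0, 0, 0, 0, -1], [0, 0, 0, 0, 0, 0, -1]],
  ],
)

```text
clock: 9.3
position: [0.4627, 0.1033, 0.0148]
tool_rot: [3.141, 0.001, 2.876]
force: [-0.4, 0.7, -2.1]
grip_width: 0.0477
finger_force: 62.7
```

```bash
python3 - <<'E'
from h import *
go(463.2,103.5,13.5,164.7)
E
```

```text
pos [462.7 103.3  14.8] yaw 164.8 grip 47.7 F [-0.4  0.7 -2.1] t 9.3
shift mm [-0.5  0.4  1.3] rows 1 shares [-0.023  0.019  0.063] turn share [0.   0.01 0.01]
```

Lower about 2 mm, open, and rise.

Emit:
move_arm(
  plan=[
    [[0, 0, 0.05, 0, 0, 0, -1], [0, 0, 0.05, 0, 0, 0, -1], [0, 0, 0, 0, 0, 0, -1], [0, 0, 0, 0, 0, 0, 0.4], [0, 0, 0, 0, 0, 0, 0.6], [0, 0, 0, 0, 0, 0, 1], [0, 0, 0, 0, 0, 0, 1], [0, 0, 0, 0, 0, 0, 1], [0, 0, 0, 0, 0, 0, 1], [0, 0, -0.5, 0, 0, 0, 1]],
  ],
)

```text
clock: 10.3
position: [0.4617, 0.103, 0.0219]
tool_rot: [-3.141, -0.001, 2.876]
force: [-0.1, 0.1, 0.1]
grip_width: 0.0853
finger_force: 0.0
```

Emit:
move_arm(
  plan=[
    [[0, 0, -0.9, 0, 0, 0, 1], [0, 0, -1, 0, 0, 0, 1], [0, 0, -1, 0, 0, 0, 1], [0, 0, -1, 0, 0, 0, 1], [0, 0, -1, 0, 0, 0, 1], [0, 0, 0, 0, 0, 0, 1], [0, 0, 0, 0, 0, 0, 1], [0, 0, 0, 0, 0, 0, 1], [0, 0, 0, 0, 0, 0, 1], [0, 0, 0, 0, 0, 0, 1]],
  ],
)

```text
clock: 11.3
position: [0.4621, 0.103, 0.1198]
tool_rot: [-3.141, -0.001, 2.876]
force: [1.3, 0.6, 0.9]
grip_width: 0.0855
finger_force: 0.0
```

```bash
python3 - <<'E'
from h import *
go(643.4,24.5,100,165)
E
```

```text
pos [462.1 103.  119.8] yaw 164.8 grip 85.5 F [1.3 0.6 0.9] t 11.3
shift mm [-195.6  -28.1   19.7] rows 10 shares [-0.978 -0.141  0.098] turn share [-0.01 -0.01 -0.04]
```

Emit:
move_arm(
  plan=[
    [[-0.97, -0.14, 0, 0, 0, 0, 1], [-0.97, -0.14, 0, 0, 0, 0, 1], [-0.97, -0.14, 0, 0, 0, 0, 1], [-0.97, -0.14, 0, 0, 0, 0, 1], [-0.97, -0.14, 0, 0, 0, 0, 1], [-0.97, -0.14, 0, 0, 0, 0, 1], [-0.97, -0.14, 0, 0, 0, 0, 1], [-0.97, -0.14, 0, 0, 0, 0, 1], [-0.97, -0.14, 0, 0, 0, 0, 1], [-0.97, -0.14, 0, 0, 0, 0, 1]],
  ],
)

```text
clock: 12.3
position: [0.6426, 0.0248, 0.1197]
tool_rot: [-3.141, -0.001, 2.876]
force: [0.3, -0.2, -0.2]
grip_width: 0.0855
finger_force: 0.0
```

```bash
python3 - <<'E'
from h import *
go(643.4,24.5,5.5,165)
f=grab_frame("top");s=grab_frame("side")
cv2.imwrite("pics/m2.png",np.hstack([f["color"][150:350,180:480],s["color"][150:350,180:480]])[:,:,::-1])
E
```

```text
pos [642.6  24.8 119.7] yaw 164.8 grip 85.5 F [ 0.3 -0.2 -0.2] t 12.3
shift mm [ -0.9  -0.  114.2] rows 6 shares [-0.008 -0.     0.952] turn share [-0.   -0.01 -0.04]
```

View pics/m2.png

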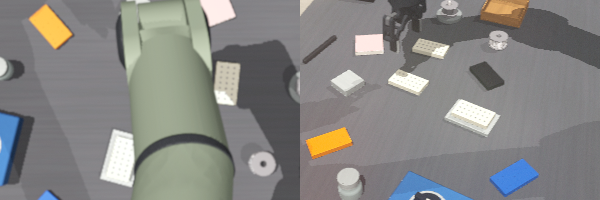

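The side view shows board 1 centred on the plate at about (352,265) and board 2 unmoved at about (288,232). I'll descend and grip board 2.

Emit:
move_arm(
  plan=[
    [[-0.04, 0, 0.95, 0, 0, 0, 1], [0, 0, 0.95, 0, 0, 0, 1], [0, 0, 0.95, 0, 0, 0, 1], [0, 0, 0.95, 0, 0, 0, 1], [0, 0, 0.95, 0, 0, 0, 1], [0, 0, 0.7, 0, 0, 0, 1], [0, 0, 0.25, 0, 0, 0, 1], [0, 0, 0, 0, 0, 0, 1], [0, 0, 0, 0, 0, 0, -1], [0, 0, 0, 0, 0, 0, -1]],
  ],
)

```text
clock: 13.4
position: [0.6434, 0.0249, 0.0072]
tool_rot: [3.141, 0.001, 2.876]
force: [0.5, 0.1, 0.3]
grip_width: 0.0591
finger_force: 0.0
```

Emit:
move_arm(
  plan=[
    [[0, 0, 0, 0, 0, 0, -1], [0, 0, 0, 0, 0, 0, -1], [0, 0, 0, 0, 0, 0, -1], [0, 0, 0, 0, 0, 0, -1], [0, 0, 0, 0, 0, 0, -1], [0, 0, 0, 0, 0, 0, -1], [0, 0, 0, 0, 0, 0, -1], [0, 0, 0, 0, 0, 0, -1], [0, 0, 0, 0, 0, 0, -1], [0, 0, 0, 0, 0, 0, -1]],
  ],
)

```text
clock: 14.4
position: [0.6434, 0.025, 0.0076]
tool_rot: [3.141, 0.001, 2.876]
force: [-4.9, 0.2, 13.2]
grip_width: 0.0472
finger_force: 59.4
```

Emit:
move_arm(
  plan=[
    [[0, 0, -0.5, 0, 0, 0, -1], [0, 0, -0.9, 0, 0, 0, -1], [0, 0, -1, 0, 0, 0, -1], [0, 0, -1, 0, 0, 0, -1], [0, 0, -1, 0, 0, 0, -1], [0, 0, -0.5, 0, 0, 0, -1], [0, 0, 0, 0, 0, 0, -1], [0, 0, 0, 0, 0, 0, -1], [0, 0, 0, 0, 0, 0, -1], [0, 0, 0, 0, 0, 0, -1]],
  ],
)

```text
clock: 15.4
position: [0.6425, 0.0249, 0.1034]
tool_rot: [-3.141, -0.001, 2.876]
force: [-0.2, -0.2, -1.1]
grip_width: 0.0471
finger_force: 61.7
```

```bash
python3 - <<'E'
from h import *
go(463.2,103.5,100,164.7)
E
```

```text
pos [642.5  24.9 103.4] yaw 164.8 grip 47.1 F [-0.2 -0.2 -1.1] t 15.4
shift mm [193.7  28.7   3.6] rows 10 shares [0.968 0.144 0.018] turn share [-0.01 -0.01  0.01]
```

Emit:
move_arm(
  plan=[
    [[0.97, 0.14, 0, 0, 0, 0, -1], [0.97, 0.14, 0, 0, 0, 0, -1], [0.97, 0.14, 0, 0, 0, 0, -1], [0.97, 0.14, 0, 0, 0, 0, -1], [0.97, 0.14, 0, 0, 0, 0, -1], [0.97, 0.14, 0, 0, 0, 0, -1], [0.97, 0.14, 0, 0, 0, 0, -1], [0.97, 0.14, 0, 0, 0, 0, -1], [0.97, 0.14, 0, 0, 0, 0, -1], [0.97, 0.14, 0, 0, 0, 0, -1]],
  ],
)

```text
clock: 16.4
position: [0.4622, 0.1031, 0.104]
tool_rot: [-3.141, -0.0, 2.876]
force: [-0.8, 0.4, -1.7]
grip_width: 0.0467
finger_force: 61.7
```

```bash
python3 - <<'E'
from h import *
go(463.2,103.5,33,164.7)
s=grab_frame("side")
cv2.imwrite("pics/m3.png",cv2.resize(s["color"][150:310,220:420],(600,480))[:,:,::-1])
E
```

```text
pos [462.2 103.1 104. ] yaw 164.8 grip 46.7 F [-0.8  0.4 -1.7] t 16.4
shift mm [-0.9  0.6 71. ] rows 4 shares [-0.011  0.008  0.887] turn share [-0.   -0.    0.01]
```

View pics/m3.png

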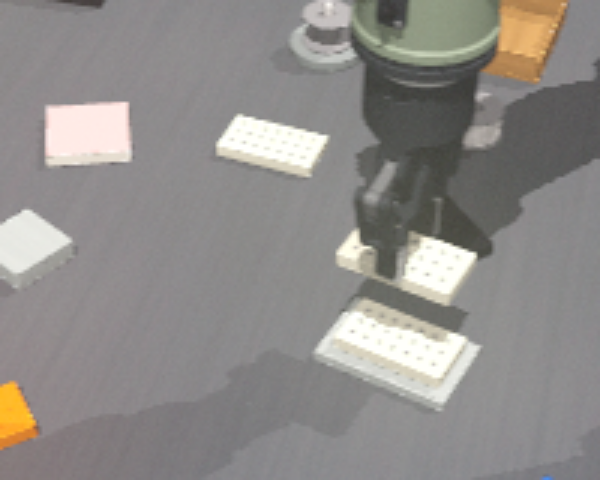

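Board 2 is held level above board 1. I'll lower it.

Emit:
move_arm(
  plan=[
    [[-0.04, 0.02, 0.9, 0, 0, 0, -1], [0, 0, 0.9, 0, 0, 0, -1], [0, 0, 0.9, 0, 0, 0, -1], [0, 0, 0.6, 0, 0, 0, -1], [0, 0, 0.2, 0, 0, 0, -1], [0, 0, 0.05, 0, 0, 0, -1], [0, 0, 0.05, 0, 0, 0, -1], [0, 0, 0, 0, 0, 0, -1], [0, 0, 0, 0, 0, 0, -1], [0, 0, 0, 0, 0, 0, -1]],
  ],
)

```text
clock: 17.45
position: [0.4642, 0.1032, 0.0326]
tool_rot: [3.141, 0.001, 2.876]
force: [0.1, 0.9, -1.1]
grip_width: 0.0471
finger_force: 61.8
```

```bash
python3 - <<'E'
from h import *
go(463.2,103.5,30.6,164.7)
E
```

```text
pos [464.2 103.2  32.6] yaw 164.8 grip 47.1 F [ 0.1  0.9 -1.1] t 17.45
shift mm [1.1 0.  2. ] rows 1 shares [0.053 0.001 0.102] turn share [0.   0.   0.01]
```

Emit:
move_arm(
  plan=[
    [[0.02, 0, 0.05, 0, 0, 0, -1], [0, 0, 0.05, 0, 0, 0, -1], [0, 0, 0.02, 0, 0, 0, -1], [0, 0, 0, 0, 0, 0, 0.4], [0, 0, 0, 0, 0, 0, 0.6], [0, 0, 0, 0, 0, 0, 1], [0, 0, 0, 0, 0, 0, 1], [0, 0, 0, 0, 0, 0, 1], [0, 0, 0, 0, 0, 0, 1], [0, 0, -0.5, 0, 0, 0, 1]],
  ],
)

```text
clock: 18.45
position: [0.463, 0.103, 0.0395]
tool_rot: [-3.141, -0.001, 2.876]
force: [0.4, 0.2, -0.3]
grip_width: 0.0853
finger_force: 0.0
```

Emit:
move_arm(
  plan=[
    [[0, 0, -0.9, 0, 0, 0, 1], [0, 0, -1, 0, 0, 0, 1], [0, 0, -1, 0, 0, 0, 1], [0, 0, -1, 0, 0, 0, 1], [0, 0, -1, 0, 0, 0, 1], [0, 0, -0.5, 0, 0, 0, 1], [0, 0, 0, 0, 0, 0, 1], [0, 0, 0, 0, 0, 0, 1], [0, 0, 0, 0, 0, 0, 1], [0, 0, 0, 0, 0, 0, 1]],
  ],
)

```text
clock: 19.45
position: [0.4632, 0.1031, 0.1472]
tool_rot: [-3.141, -0.001, 2.876]
force: [0.3, -0.1, 0.6]
grip_width: 0.0854
finger_force: 0.0
```

```bash
python3 - <<'E'
from h import *
go(624.7,-123.3,140,173.3)
f=grab_frame("top");g=f["color"].min(2);print(rect(f,(g>190)&box(f,385,205,428,262),.013))
E
```

```text
pos [463.2 103.1 147.2] yaw 164.8 grip 85.4 F [ 0.3 -0.1  0.6] t 19.45
shift mm [-215.3 -176.     7.1] rows 11 shares [-0.979 -0.8    0.032] turn share [-0.01 -0.01 -1.42]
[ 624.7 -123.4   91.2   51.    -6.7]
```

Emit:
move_arm(
  plan=[
    [[-0.97, -0.8, 0, 0, 0, 0, 1], [-0.97, -0.8, 0, 0, 0, 0, 1], [-0.97, -0.8, 0, 0, 0, 0, 1], [-0.97, -0.8, 0, 0, 0, 0, 1], [-0.97, -0.8, 0, 0, 0, 0, 1], [-0.97, -0.8, 0, 0, 0, 0, 1], [-0.97, -0.8, 0, 0, 0, 0, 1], [-0.97, -0.8, 0, 0, 0, 0, 1], [-0.97, -0.8, 0, 0, 0, 0, 1], [-0.97, -0.8, 0, 0, 0, 0, 1]],
  ],
)

```text
clock: 20.5
position: [0.609, -0.103, 0.1473]
tool_rot: [-3.141, -0.001, 2.876]
force: [0.8, 0.2, 0.2]
grip_width: 0.0853
finger_force: 0.0
```

Emit:
move_arm(
  plan=[
    [[-0.97, -0.8, 0, 0, 0, 0, 1], [-0.09, 0, 0, 0, 0, -0.7, 1], [0, 0, 0, 0, 0, -0.72, 1], [0, 0, 0.9, 0, 0, 0, 1], [0, 0, 0.9, 0, 0, 0, 1], [0, 0, 0.9, 0, 0, 0, 1], [0, 0, 0.9, 0, 0, 0, 1], [0, 0, 0.8, 0, 0, 0, 1], [0, 0, 0, 0, 0, 0, 1], [0, 0, 0, 0, 0, 0, 1]],
  ],
)

```text
clock: 21.5
position: [0.625, -0.1232, 0.0599]
tool_rot: [-3.142, -0.0, 3.024]
force: [-0.0, -0.3, 1.0]
grip_width: 0.0851
finger_force: 0.0
```

```bash
python3 - <<'E'
from h import *
go(624.7,-123.3,7,173.3)
f=grab_frame("side");g=f["color"].min(2); print(rect(f,(g>170)&box(f,300,225,395,290),.036))
E
```

```text
pos [ 625.  -123.2   59.9] yaw 173.3 grip 85.1 F [-0.  -0.3  1. ] t 21.5
shift mm [ 0.2 -0.2 52.9] rows 3 shares [ 0.004 -0.003  0.881] turn share [-0. -0. -0.]
[460.2 124.9 109.5  83.6 -15. ]
```

Emit:
move_arm(
  plan=[
    [[0, 0, 0.9, 0, 0, 0, 1], [0, 0, 0.9, 0, 0, 0, 1], [0, 0, 0.6, 0, 0, 0, 1], [0, 0, 0.25, 0, 0, 0, 1], [0, 0, 0, 0, 0, 0, 1], [0, 0, 0, 0, 0, 0, -1], [0, 0, 0, 0, 0, 0, -1], [0, 0, 0, 0, 0, 0, -1], [0, 0, 0, 0, 0, 0, -1], [0, 0, 0, 0, 0, 0, -1]],
  ],
)

```text
clock: 22.55
position: [0.6254, -0.1232, 0.0082]
tool_rot: [3.142, 0.001, 3.024]
force: [-3.4, 1.7, 13.7]
grip_width: 0.0471
finger_force: 59.2
```

Emit:
move_arm(
  plan=[
    [[0, 0, 0, 0, 0, 0, -1], [0, 0, 0, 0, 0, 0, -1], [0, 0, 0, 0, 0, 0, -1], [0, 0, 0, 0, 0, 0, -1], [0, 0, 0, 0, 0, 0, -1], [0, 0, 0, 0, 0, 0, -1], [0, 0, 0, 0, 0, 0, -1], [0, 0, 0, 0, 0, 0, -1], [0, 0, 0, 0, 0, 0, -1], [0, 0, 0, 0, 0, 0, -1]],
  ],
)

```text
clock: 23.55
position: [0.6254, -0.1232, 0.0082]
tool_rot: [-3.142, 0.001, 3.024]
force: [-3.5, 1.0, 13.9]
grip_width: 0.0467
finger_force: 59.2
```

Emit:
move_arm(
  plan=[
    [[0, 0, -0.5, 0, 0, 0, -1], [0, 0, -0.9, 0, 0, 0, -1], [0, 0, -1, 0, 0, 0, -1], [0, 0, -1, 0, 0, 0, -1], [0, 0, -1, 0, 0, 0, -1], [0, 0, -1, 0, 0, 0, -1], [0, 0, 0, 0, 0, 0.7, -1], [0, 0, 0, 0, 0, 0.7, -1], [0, 0, 0, 0, 0, 0, -1], [0, 0, 0, 0, 0, 0, -1]],
  ],
)

```text
clock: 24.55
position: [0.6251, -0.1231, 0.1157]
tool_rot: [-3.142, 0.001, 2.88]
force: [0.6, 1.1, -2.0]
grip_width: 0.0466
finger_force: 61.6
```

```bash
python3 - <<'E'
from h import *
go(463.2,103.5,110,164.7)
f=grab_frame("side");s=f["color"]; cv2.imwrite("pics/m4.png",cv2.resize(s[130:310,260:420],(533,600))[:,:,::-1])
E
```

```text
pos [ 625.1 -123.1  115.7] yaw 165.0 grip 46.6 F [ 0.6  1.1 -2. ] t 24.55
shift mm [215.  177.1   5.6] rows 11 shares [0.977 0.805 0.025] turn share [-0.    0.01  0.05]
```

View pics/m4.png

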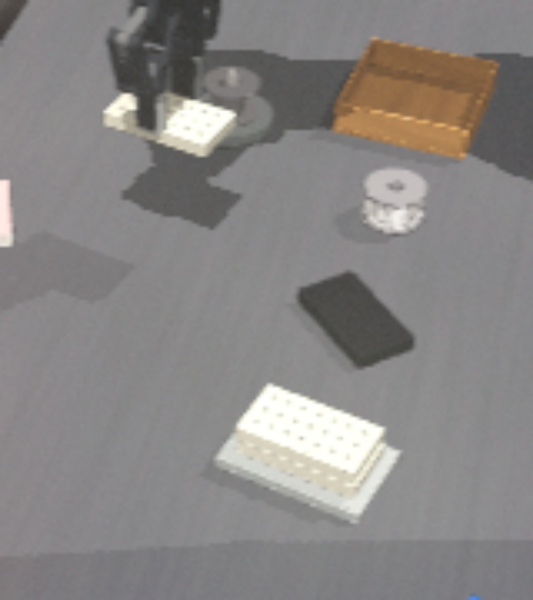

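Two boards are on the plate in a fairly neat pile, at about (355,270) in the side view. Board 3 is held and the full reel still stands. I'll carry board 3 over.

Emit:
move_arm(
  plan=[
    [[0.97, 0.8, 0, 0, 0, 0.05, -1], [0.97, 0.8, 0, 0, 0, 0, -1], [0.97, 0.8, 0, 0, 0, 0, -1], [0.97, 0.8, 0, 0, 0, 0, -1], [0.97, 0.8, 0, 0, 0, 0, -1], [0.97, 0.8, 0, 0, 0, 0, -1], [0.97, 0.8, 0, 0, 0, 0, -1], [0.97, 0.8, 0, 0, 0, 0, -1], [0.97, 0.8, 0, 0, 0, 0, -1], [0.97, 0.8, 0, 0, 0, 0, -1]],
  ],
)

```text
clock: 25.6
position: [0.4799, 0.0833, 0.1152]
tool_rot: [3.141, 0.0, 2.874]
force: [0.5, 1.1, -0.4]
grip_width: 0.047
finger_force: 61.6
```

Emit:
move_arm(
  plan=[
    [[0.97, 0.8, 0, 0, 0, 0, -1], [0.08, 0.05, 0, 0, 0, 0, -1], [0, 0, 0.9, 0, 0, 0, -1], [0, 0, 0.9, 0, 0, 0, -1], [0, 0, 0.9, 0, 0, 0, -1], [0, 0, 0.6, 0, 0, 0, -1], [0, 0, 0, 0, 0, 0, -1], [0, 0, 0, 0, 0, 0, -1], [0, 0, 0, 0, 0, 0, -1], [0, 0, 0, 0, 0, 0, -1]],
  ],
)

```text
clock: 26.6
position: [0.4651, 0.1046, 0.0496]
tool_rot: [3.141, 0.001, 2.873]
force: [0.4, 0.6, -0.2]
grip_width: 0.0465
finger_force: 61.8
```

```bash
python3 - <<'E'
from h import *
go(463.2,103.5,44.2,164.7)
E
```

```text
pos [465.1 104.6  49.6] yaw 164.6 grip 46.5 F [ 0.4  0.6 -0.2] t 26.6
shift mm [ 1.5 -1.6  5.4] rows 1 shares [ 0.077 -0.079  0.269] turn share [ 0.01  0.01 -0.02]
```

Emit:
move_arm(
  plan=[
    [[0.07, -0.07, 0.1, 0, 0, 0, -1], [0, 0, 0.1, 0, 0, 0, -1], [0, 0, 0.05, 0, 0, 0, -1], [0, 0, 0.03, 0, 0, 0, -1], [0, 0, 0, 0, 0, 0, 0.4], [0, 0, 0, 0, 0, 0, 0.6], [0, 0, 0, 0, 0, 0, 1], [0, 0, 0, 0, 0, 0, 1], [0, 0, 0, 0, 0, 0, 1], [0, 0, -0.5, 0, 0, 0, 1]],
  ],
)

```text
clock: 27.6
position: [0.4624, 0.1034, 0.0528]
tool_rot: [-3.141, -0.001, 2.873]
force: [-0.2, 0.0, 0.2]
grip_width: 0.085
finger_force: 0.0
```

Emit:
move_arm(
  plan=[
    [[0, 0, -0.9, 0, 0, 0, 1], [0, 0, -1, 0, 0, 0, 1], [0, 0, -1, 0, 0, 0, 1], [0, 0, -1, 0, 0, 0, 1], [0, 0, -1, 0, 0, 0, 1], [0, 0, -0.5, 0, 0, 0, 1], [0, 0, 0, 0, 0, 0, 1], [0, 0, 0, 0, 0, 0, 1], [0, 0, 0, 0, 0, 0, 1], [0, 0, 0, 0, 0, 0, 1]],
  ],
)

```text
clock: 28.6
position: [0.4626, 0.1035, 0.1606]
tool_rot: [-3.141, -0.001, 2.873]
force: [-0.4, 0.1, 0.3]
grip_width: 0.0858
finger_force: 0.0
```

```bash
cat >> h.py <<'E'
def circ(f,mask,z):
    c=max(cv2.findContours(mask.astype(np.uint8),cv2.RETR_EXTERNAL,cv2.CHAIN_APPROX_NONE)[0],key=cv2.contourArea)
    c=cv2.convexHull(c); p=(pt(f,c[:,0,:],z)*1000).astype(np.float32); e=cv2.fitEllipse(p)
    return np.round([*e[0],*e[1]],1)
E
python3 - <<'E'
from h import *
f=grab_frame("top"); c=f["color"]; g=c.min(2)
for t in(140,160,175): 
  try: print("full flange",t,circ(f,(g>t)&box(f,425,297,460,330),.032))
  except Exception as e: print(e)
b=(g<100)&box(f,437,307,450,320); ys,xs=np.nonzero(b); print("bore",xs.mean(),ys.mean(),len(xs),pt(f,[[xs.mean(),ys.mean()]],.032)*1000)
for t in(130,150,160): print("disc",t,circ(f,(g>t)&box(f,462,214,512,262),.012))
r=g[225:245,480:502].astype(int); y,x=np.unravel_index(r.argmax(),r.shape); print("tip",x+480,y+225,r.max(),pt(f,[[x+480,y+225]],.056)*1000)
hsv=cv2.cvtColor(c,cv2.COLOR_RGB2HSV); print("tray",rect(f,(hsv[...,1]>90)&(c[...,0]>120)&box(f,480,270,560,350),.03))
a=cv2.resize(c[215:260,462:512],(400,360),interpolation=2); d=cv2.resize(c[295:335,420:465],(400,360),interpolation=2)
cv2.imwrite("pics/reels.png",np.hstack([a,d])[:,:,::-1])
go(611,-286,150,164.7)
E
```

```text
OpenCV(4.12.0) /io/opencv/modules/imgproc/src/shapedescr.cpp:361: error: (-201:Incorrect size of input array) There should be at least 5 points to fit the ellipse in function 'fitEllipseNoDirect'

max() iterable argument is empty
max() iterable argument is empty
bore 443.0 313.5 32 [[ 450.6265319  -195.94264882]]
disc 130 [ 622.5 -306.1   80.5  109.7]
disc 150 [ 613.7 -295.5   73.5   76.2]
disc 160 [ 613.8 -295.6   72.7   75.1]
tip 492 235 236 [[ 613.99033435 -296.06445099]]
tray [ 456.5 -356.2  128.4  120.5   83.6]
pos [462.7 103.5 160.7] yaw 164.6 grip 85.5 F [-0.2 -0.9 -0.6] t 28.65
shift mm [-246.5 -336.    10.7] rows 17 shares [-0.725 -0.988  0.031] turn share [-0.01 -0.01 -0.02]
```

View pics/reels.png

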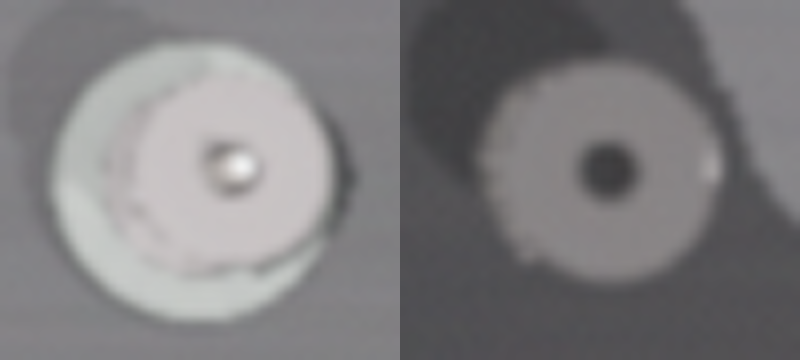

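Spindle tip and disc agree at about (613.9,-295.8) mm, and the full reel's bore is at (450.6,-195.9) mm. I'll go to the empty reel.

Emit:
move_arm(
  plan=[
    [[-0.63, -0.86, 0, 0, 0, 0, 1], [-0.63, -0.86, 0, 0, 0, 0, 1], [-0.63, -0.86, 0, 0, 0, 0, 1], [-0.63, -0.86, 0, 0, 0, 0, 1], [-0.63, -0.86, 0, 0, 0, 0, 1], [-0.63, -0.86, 0, 0, 0, 0, 1], [-0.63, -0.86, 0, 0, 0, 0, 1], [-0.63, -0.86, 0, 0, 0, 0, 1], [-0.63, -0.86, 0, 0, 0, 0, 1], [-0.63, -0.86, 0, 0, 0, 0, 1]],
  ],
)

```text
clock: 29.65
position: [0.5388, -0.0966, 0.1608]
tool_rot: [-3.141, -0.001, 2.872]
force: [-0.3, 0.2, 0.1]
grip_width: 0.0851
finger_force: 0.0
```

Emit:
move_arm(
  plan=[
    [[-0.63, -0.86, 0, 0, 0, 0, 1], [-0.63, -0.86, 0, 0, 0, 0, 1], [-0.63, -0.86, 0, 0, 0, 0, 1], [-0.63, -0.86, 0, 0, 0, 0, 1], [-0.63, -0.86, 0, 0, 0, 0, 1], [-0.63, -0.86, 0, 0, 0, 0, 1], [-0.63, -0.86, 0, 0, 0, 0, 1], [-0.63, -0.86, 0, 0, 0, 0, 1], [-0.63, -0.86, 0, 0, 0, 0, 1], [-0.63, -0.86, 0, 0, 0, 0, 1]],
  ],
)

```text
clock: 30.65
position: [0.6145, -0.2958, 0.1606]
tool_rot: [3.141, -0.001, 2.873]
force: [-0.2, 0.0, -0.7]
grip_width: 0.0854
finger_force: 0.0
```

```bash
python3 - <<'E'
from h import *
go(613.9,-295.8,17,164.7)
f=grab_frame("top");g=f["color"].min(2)
for t in(185,195): print("top board",rect(f,(g>t)&box(f,272,262,335,350),.049))
for t in(130,150): print("plate+",rect(f,(g>t)&box(f,272,262,335,350),.01))
cv2.imwrite("pics/pile.png",cv2.resize(f["color"][262:350,262:345],(566,600),interpolation=2)[:,:,::-1])
E
```

```text
pos [ 614.5 -295.8  160.6] yaw 164.6 grip 85.4 F [-0.2  0.  -0.7] t 30.65
shift mm [  0.4  -0.2 143.6] rows 8 shares [ 0.003 -0.001  0.897] turn share [ 0.   -0.01 -0.02]
top board [464.7 101.9 107.4  67.7 -14.4]
top board [464.5 100.8 106.6  66.7 -15.2]
plate+ [448.9 100.6 159.  110.8  10.6]
plate+ [463.2 103.6 113.3  72.5 -15. ]
```

View pics/pile.png

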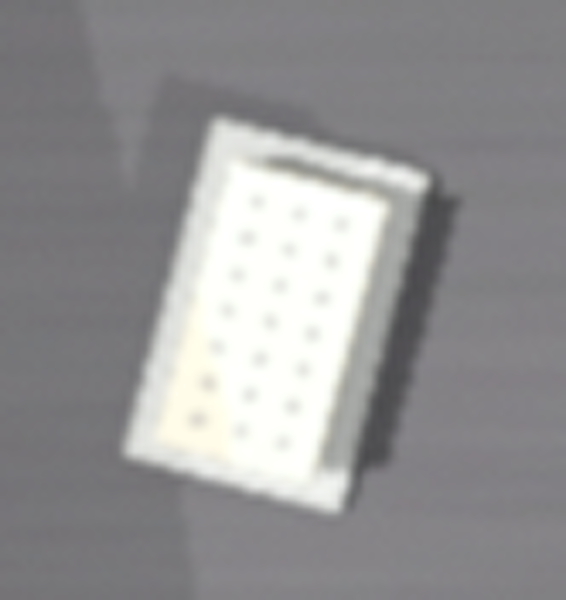

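The pile of three sits square on the plate at about (302,309), with all edges parallel. I'll compute the exact centring alongside, and descend onto the empty reel.

Emit:
move_arm(
  plan=[
    [[0.02, 0, 0.9, 0, 0, 0, 1], [0, 0, 0.9, 0, 0, 0, 1], [0, 0, 0.9, 0, 0, 0, 1], [0, 0, 0.9, 0, 0, 0, 1], [0, 0, 0.9, 0, 0, 0, 1], [0, 0, 0.9, 0, 0, 0, 1], [0, 0, 0.9, 0, 0, 0, 1], [0, 0, 0.6, 0, 0, 0, 1], [0, 0, 0.3, 0, 0, 0, 1], [0, 0, 0, 0, 0, 0, 1]],
  ],
)

```text
clock: 31.7
position: [0.6138, -0.2948, 0.0165]
tool_rot: [3.141, -0.001, 2.872]
force: [-0.3, -0.4, 0.9]
grip_width: 0.0856
finger_force: 0.0
```

Emit:
move_arm(
  plan=[
    [[0, 0, 0, 0, 0, 0, -1], [0, 0, 0, 0, 0, 0, -1], [0, 0, 0, 0, 0, 0, -1], [0, 0, 0, 0, 0, 0, -1], [0, 0, 0, 0, 0, 0, -1], [0, 0, 0, 0, 0, 0, -1], [0, 0, 0, 0, 0, 0, -1], [0, 0, 0, 0, 0, 0, -1], [0, 0, 0, 0, 0, 0, -1], [0, 0, 0, 0, 0, 0, -1]],
  ],
  grip_force=40,
)

```text
clock: 32.7
position: [0.6145, -0.2951, 0.0185]
tool_rot: [-3.141, 0.001, 2.872]
force: [-1.5, 1.3, 8.6]
grip_width: 0.049
finger_force: 39.8
```

```bash
python3 - <<'E'
from h import *
go(613.9,-295.8,120,164.7)
f=grab_frame("top");g=f["color"].min(2); b=pt(f,[[302.26,308.93]],.049)*1000;p=pt(f,[[302.96,308.46]],.01)*1000;print(b,p)
for t in(215,225,235): print("top board",rect(f,(g>t)&box(f,272,262,335,350),.049))
s=grab_frame("side"); c=s["color"][225:300,310:400]; cv2.imwrite("pics/side_pile.png",cv2.resize(np.hstack([c,s["color"][130:205,290:380]]),(800,333),interpolation=2)[:,:,::-1])
E
```

```text
pos [ 614.5 -295.1   18.5] yaw 164.6 grip 49.0 F [-1.5  1.3  8.6] t 32.7
shift mm [   0.3   -0.8 -101.5] rows 6 shares [ 0.002 -0.007 -0.846] turn share [-0.    0.01 -0.02]
[[461.88189677 100.76647062]] [[461.69999076 101.17509363]]
top board [464.1 100.7 104.4  65.4 -15.2]
top board [463.  100.6 101.1  61.7 -15.3]
top board [462.  103.   87.9  46.9 -15.6]
```

View pics/side_pile.png

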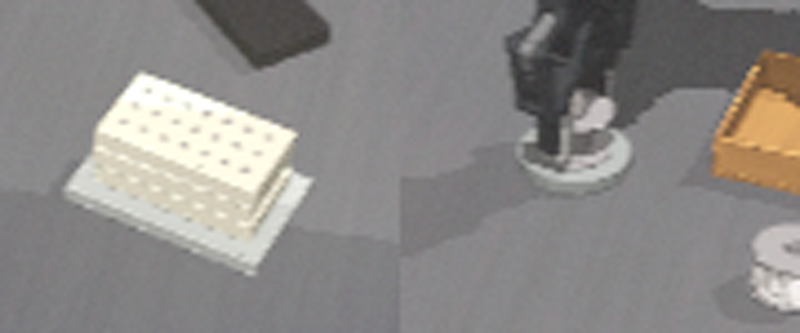

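The pile's top board is within 0.5 mm of the plate centre. The empty reel is gripped at 49 mm. I'll lift it straight up.

Emit:
move_arm(
  plan=[
    [[0, 0, -0.4, 0, 0, 0, -1], [0, 0, -0.6, 0, 0, 0, -1], [0, 0, -0.6, 0, 0, 0, -1], [0, 0, -0.6, 0, 0, 0, -1], [0, 0, -0.6, 0, 0, 0, -1], [0, 0, -0.6, 0, 0, 0, -1], [0, 0, -0.6, 0, 0, 0, -1], [0, 0, -0.6, 0, 0, 0, -1], [0, 0, -0.5, 0, 0, 0, -1], [0, 0, 0, 0, 0, 0, -1]],
  ],
)

```text
clock: 33.8
position: [0.6147, -0.2952, 0.1209]
tool_rot: [-3.141, 0.002, 2.873]
force: [-0.0, 0.1, -0.5]
grip_width: 0.0492
finger_force: 41.3
```

```bash
python3 - <<'E'
from h import *
go(456.5,-359,120,164.7)
s=grab_frame("side"); cv2.imwrite("pics/er.png",cv2.resize(s["color"][115:205,280:400],(800,600),interpolation=2)[:,:,::-1])
E
```

```text
pos [ 614.7 -295.2  120.9] yaw 164.6 grip 49.2 F [-0.   0.1 -0.5] t 33.8
shift mm [ 135.6 -103.5    0.7] rows 7 shares [ 0.968 -0.739  0.005] turn share [-0.    0.02 -0.02]
```

View pics/er.png

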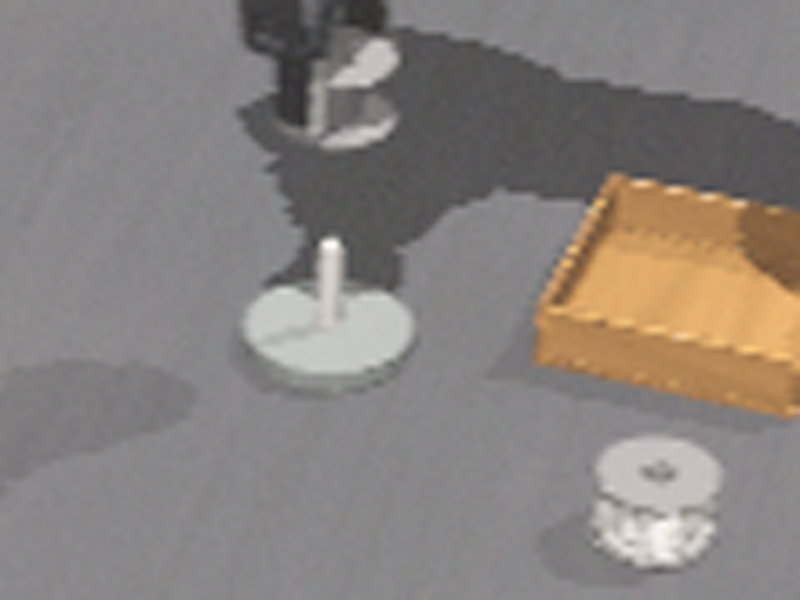

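The empty reel is free of the spindle and held upright. I'll move it to the tray.

Emit:
move_arm(
  plan=[
    [[0.9, -0.69, 0, 0, 0, 0, -1], [0.9, -0.69, 0, 0, 0, 0, -1], [0.9, -0.69, 0, 0, 0, 0, -1], [0.9, -0.69, 0, 0, 0, 0, -1], [0.9, -0.69, 0, 0, 0, 0, -1], [0.9, -0.69, 0, 0, 0, 0, -1], [0.9, -0.69, 0, 0, 0, 0, -1], [0.48, -0.34, 0, 0, 0, 0, -1], [0, 0, 0.5, 0, 0, 0, -1], [0, 0, 0.5, 0, 0, 0, -1]],
  ],
)

```text
clock: 34.85
position: [0.4568, -0.3581, 0.0984]
tool_rot: [3.141, 0.001, 2.873]
force: [-0.1, 0.8, -0.4]
grip_width: 0.0493
finger_force: 41.4
```

Emit:
move_arm(
  plan=[
    [[0, 0, 0.8, 0, 0, 0, -1], [0, 0, 0.8, 0, 0, 0, -1], [0, 0, 0.8, 0, 0, 0, -1], [0, 0, 0.8, 0, 0, 0, -1], [0, 0, 0.7, 0, 0, 0, -1], [0, 0, 0.3, 0, 0, 0, -1], [0, 0, 0.1, 0, 0, 0, -1], [0, 0, 0, 0, 0, 0, -1], [0, 0, 0, 0, 0, 0, -1], [0, 0, 0, 0, 0, 0, -1]],
  ],
)

```text
clock: 35.85
position: [0.4561, -0.3588, 0.0139]
tool_rot: [-3.141, 0.001, 2.872]
force: [0.4, -0.2, 0.3]
grip_width: 0.0488
finger_force: 41.4
```

```bash
python3 - <<'E'
from h import *
go(456.5,-359,12,164.7)
E
```

```text
pos [ 456.1 -358.8   13.9] yaw 164.6 grip 48.8 F [ 0.4 -0.2  0.3] t 35.85
shift mm [-0.4 -0.1  1.9] rows 1 shares [-0.02  -0.005  0.096] turn share [-0.    0.01 -0.02]
```

Lower 3 mm, open part way, rise.

Emit:
move_arm(
  plan=[
    [[0, 0, 0.1, 0, 0, 0, -1], [0, 0, 0.05, 0, 0, 0, -1], [0, 0, 0, 0, 0, 0, -1], [0, 0, 0, 0, 0, 0, 0.4], [0, 0, 0, 0, 0, 0, 0.4], [0, 0, 0, 0, 0, 0, 0.4], [0, 0, 0, 0, 0, 0, 0.4], [0, 0, 0, 0, 0, 0, 0.4], [0, 0, -0.4, 0, 0, 0, 0.4], [0, 0, -0.8, 0, 0, 0, 0.4]],
  ],
)

```text
clock: 36.85
position: [0.4554, -0.3582, 0.0344]
tool_rot: [3.141, -0.002, 2.873]
force: [-0.3, -0.2, 0.1]
grip_width: 0.0597
finger_force: 0.0
```

Emit:
move_arm(
  plan=[
    [[0, 0, -0.9, 0, 0, 0, 0.4], [0, 0, -1, 0, 0, 0, 0.4], [0, 0, -1, 0, 0, 0, 0.4], [0, 0, -1, 0, 0, 0, 1], [0, 0, -1, 0, 0, 0, 1], [0, 0, 0, 0, 0, 0, 1], [0, 0, 0, 0, 0, 0, 1], [0, 0, 0, 0, 0, 0, 1], [0, 0, 0, 0, 0, 0, 1], [0, 0, 0, 0, 0, 0, 1]],
  ],
)

```text
clock: 37.85
position: [0.4556, -0.3584, 0.1318]
tool_rot: [3.141, -0.001, 2.873]
force: [-0.5, 0.2, -0.6]
grip_width: 0.0849
finger_force: 0.0
```

```bash
python3 - <<'E'
from h import *
go(450.6,-195.9,120,164.7)
f=grab_frame("top"); g=f["color"].min(2)
for t in(90,100):
  b=(g<t)&box(f,437,307,450,320); ys,xs=np.nonzero(b); print("bore",xs.mean(),ys.mean(),len(xs))
E
```

```text
pos [ 455.6 -358.4  131.8] yaw 164.6 grip 84.9 F [-0.5  0.2 -0.6] t 37.85
shift mm [ 48.  155.3  11.9] rows 8 shares [0.3   0.971 0.074] turn share [ 0.   -0.01 -0.02]
bore 442.2 313.5 10
bore 442.6 313.4 15
```

Emit:
move_arm(
  plan=[
    [[0.3, 0.97, 0, 0, 0, 0, 1], [0.3, 0.97, 0, 0, 0, 0, 1], [0.3, 0.97, 0, 0, 0, 0, 1], [0.3, 0.97, 0, 0, 0, 0, 1], [0.3, 0.97, 0, 0, 0, 0, 1], [0.3, 0.97, 0, 0, 0, 0, 1], [0.3, 0.97, 0, 0, 0, 0, 1], [0.3, 0.97, 0, 0, 0, 0, 1], [0, 0, 0.9, 0, 0, 0, 1], [0, 0, 0.9, 0, 0, 0, 1]],
  ],
)

```text
clock: 38.9
position: [0.4513, -0.1956, 0.0961]
tool_rot: [3.142, 0.001, 2.874]
force: [0.0, -0.4, -0.2]
grip_width: 0.0854
finger_force: 0.0
```

```bash
python3 - <<'E'
from h import *
go(450.6,-195.9,8,164.7)
s=grab_frame("side"); cv2.imwrite("pics/fr.png",cv2.resize(s["color"][130:220,320:440],(640,480),interpolation=2)[:,:,::-1])
E
```

```text
pos [ 451.3 -195.6   96.1] yaw 164.7 grip 85.4 F [ 0.  -0.4 -0.2] t 38.9
shift mm [ 0.7 -0.5 88.1] rows 5 shares [ 0.007 -0.005  0.881] turn share [ 0.    0.01 -0.01]
```

View pics/fr.png

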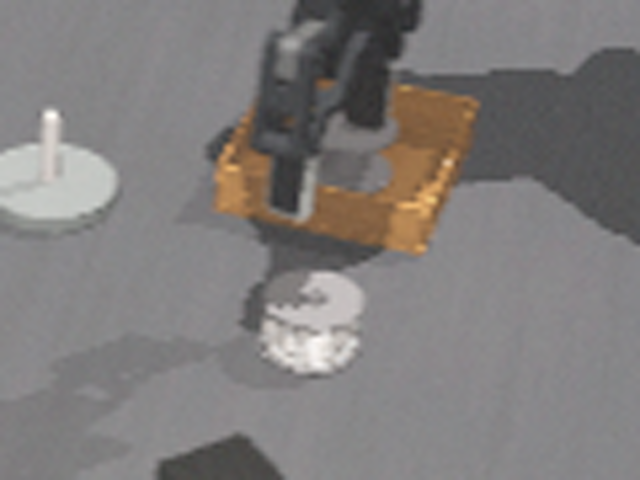

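The empty reel stands in the tray and the full reel is unmoved under the gripper. I'll grip it.

Emit:
move_arm(
  plan=[
    [[0.03, -0.02, 0.9, 0, 0, 0, 1], [0, 0, 0.9, 0, 0, 0, 1], [0, 0, 0.9, 0, 0, 0, 1], [0, 0, 0.9, 0, 0, 0, 1], [0, 0, 0.6, 0, 0, 0, 1], [0, 0, 0.25, 0, 0, 0, 1], [0, 0, 0, 0, 0, 0, 1], [0, 0, 0, 0, 0, 0, -1], [0, 0, 0, 0, 0, 0, -1], [0, 0, 0, 0, 0, 0, -1]],
  ],
  grip_force=70,
)

```text
clock: 39.95
position: [0.4506, -0.1965, 0.0084]
tool_rot: [3.142, 0.001, 2.873]
force: [-4.6, 4.7, 26.3]
grip_width: 0.0499
finger_force: 68.1
```

Emit:
move_arm(
  plan=[
    [[0, 0, 0, 0, 0, 0, -1], [0, 0, 0, 0, 0, 0, -1], [0, 0, 0, 0, 0, 0, -1], [0, 0, 0, 0, 0, 0, -1], [0, 0, 0, 0, 0, 0, -1], [0, 0, 0, 0, 0, 0, -1], [0, 0, 0, 0, 0, 0, -1], [0, 0, 0, 0, 0, 0, -1], [0, 0, 0, 0, 0, 0, -1], [0, 0, 0, 0, 0, 0, -1]],
  ],
)

```text
clock: 40.95
position: [0.4506, -0.1965, 0.0085]
tool_rot: [3.142, 0.001, 2.873]
force: [-4.0, 2.6, 21.6]
grip_width: 0.0495
finger_force: 68.9
```

Emit:
move_arm(
  plan=[
    [[0, 0, -0.4, 0, 0, 0, -1], [0, 0, -0.8, 0, 0, 0, -1], [0, 0, -0.8, 0, 0, 0, -1], [0, 0, -0.8, 0, 0, 0, -1], [0, 0, -0.8, 0, 0, 0, -1], [0, 0, -0.8, 0, 0, 0, -1], [0, 0, -0.6, 0, 0, 0, -1], [0, 0, 0, 0, 0, 0, -1], [0, 0, 0, 0, 0, 0, -1], [0, 0, 0, 0, 0, 0, -1]],
  ],
)

```text
clock: 41.95
position: [0.4498, -0.1963, 0.1067]
tool_rot: [3.142, -0.001, 2.873]
force: [0.0, -0.4, -2.6]
grip_width: 0.0495
finger_force: 73.4
```

```bash
python3 - <<'E'
from h import *
go(613.9,-295.8,110,164.7)
E
```

```text
pos [ 449.8 -196.3  106.7] yaw 164.6 grip 49.5 F [ 0.  -0.4 -2.6] t 41.95
shift mm [-184.6  -52.3   -3.5] rows 10 shares [-0.923 -0.262 -0.017] turn share [ 0.   -0.01 -0.02]
```

Emit:
move_arm(
  plan=[
    [[-0.92, -0.26, 0, 0, 0, 0, -1], [-0.92, -0.26, 0, 0, 0, 0, -1], [-0.92, -0.26, 0, 0, 0, 0, -1], [-0.92, -0.26, 0, 0, 0, 0, -1], [-0.92, -0.26, 0, 0, 0, 0, -1], [-0.92, -0.26, 0, 0, 0, 0, -1], [-0.92, -0.26, 0, 0, 0, 0, -1], [-0.92, -0.26, 0, 0, 0, 0, -1], [-0.92, -0.26, 0, 0, 0, 0, -1], [-0.92, -0.26, 0, 0, 0, 0, -1]],
  ],
)

```text
clock: 42.95
position: [0.6138, -0.2957, 0.106]
tool_rot: [3.141, -0.002, 2.872]
force: [-0.3, 0.0, -2.3]
grip_width: 0.0498
finger_force: 73.4
```

```bash
python3 - <<'E'
from h import *
go(613.9,-295.8,70,164.7)
s=grab_frame("side"); p=proj(s,[[.6139,-.2958,.012],[.6139,-.2958,.056],[.6139,-.2958,.098]]);print(p.round(1))
o=s["color"][110:190,280:380].copy(); o=cv2.resize(o,(800,640),interpolation=2)[:600]
q=((p-[280,110]+.5)*8).astype(int); cv2.line(o,q[0],q[2],(255,0,0),1)
cv2.imwrite("pics/al.png",o[:,:,::-1])
E
```

```text
pos [ 613.8 -295.7  106. ] yaw 164.6 grip 49.8 F [-0.3  0.  -2.3] t 42.95
shift mm [-0.2 -0.1 36. ] rows 2 shares [-0.004 -0.003  0.9  ] turn share [ 0.   -0.02 -0.02]
[[329.5 162.3]
 [329.9 149.6]
 [330.3 137. ]]
```

View pics/al.png

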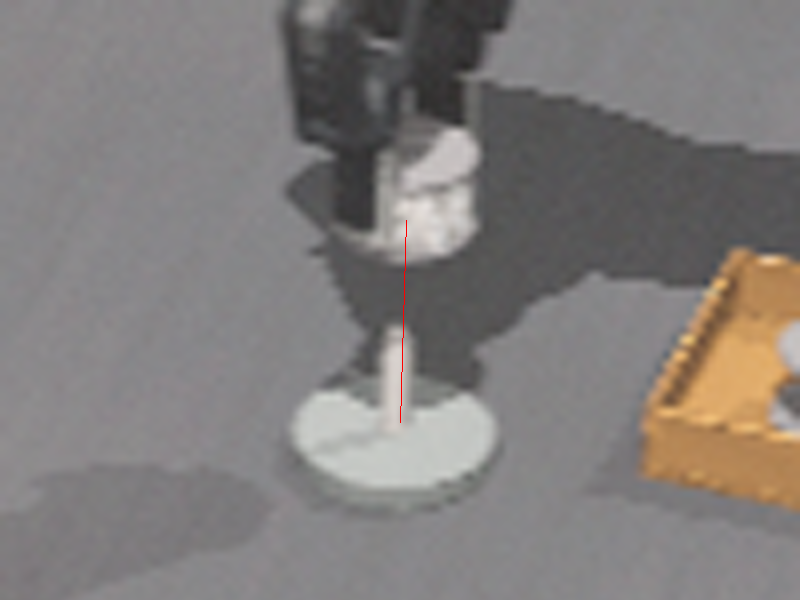

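The reel hangs upright above the spindle, with its axis at about column 330.5 against the spindle's 330. I'll lower it gently with a small x hedge, watching the force.

Emit:
move_arm(
  plan=[
    [[-0.03, 0, 0.5, 0, 0, 0, -1], [0, 0, 0.5, 0, 0, 0, -1], [0, 0, 0.5, 0, 0, 0, -1], [0, 0, 0.3, 0, 0, 0, -1], [0, 0, 0.2, 0, 0, 0, -1], [0, 0, 0.1, 0, 0, 0, -1], [0, 0, 0.1, 0, 0, 0, -1], [0, 0, 0.1, 0, 0, 0, -1], [0, 0, 0.1, 0, 0, 0, -1], [0, 0, 0.1, 0, 0, 0, -1]],
  ],
)

```text
clock: 44.0
position: [0.6144, -0.2956, 0.0573]
tool_rot: [-3.142, 0.0, 2.873]
force: [0.6, 0.7, -2.2]
grip_width: 0.05
finger_force: 73.4
```

Emit:
move_arm(
  plan=[
    [[0, 0, 0.1, 0, 0, 0, -1], [0, 0, 0.1, 0, 0, 0, -1], [0, 0, 0.1, 0, 0, 0, -1], [0, 0, 0.1, 0, 0, 0, -1], [0, 0, 0.05, 0, 0, 0, -1], [0, 0, 0, 0, 0, 0, -1], [0, 0, 0, 0, 0, 0, -1], [0, 0, 0, 0, 0, 0, -1], [0, 0, 0, 0, 0, 0, -1], [0, 0, 0, 0, 0, 0, -1]],
  ],
)

```text
clock: 45.0
position: [0.6143, -0.2956, 0.0484]
tool_rot: [-3.142, 0.0, 2.873]
force: [-0.2, -0.4, -2.4]
grip_width: 0.0497
finger_force: 73.4
```

It is threaded with no contact. Lower the rest.

Emit:
move_arm(
  plan=[
    [[0, 0, 0.2, 0, 0, 0, -1], [0, 0, 0.2, 0, 0, 0, -1], [0, 0, 0.2, 0, 0, 0, -1], [0, 0, 0.2, 0, 0, 0, -1], [0, 0, 0.2, 0, 0, 0, -1], [0, 0, 0.15, 0, 0, 0, -1], [0, 0, 0.1, 0, 0, 0, -1], [0, 0, 0.05, 0, 0, 0, -1], [0, 0, 0, 0, 0, 0, -1], [0, 0, 0, 0, 0, 0, -1]],
  ],
)

```text
clock: 46.0
position: [0.6143, -0.2957, 0.0224]
tool_rot: [-3.142, 0.0, 2.872]
force: [0.6, 0.7, -2.7]
grip_width: 0.0496
finger_force: 73.4
```

Emit:
move_arm(
  plan=[
    [[0, 0, 0.05, 0, 0, 0, -1], [0, 0, 0.03, 0, 0, 0, -1], [0, 0, 0, 0, 0, 0, -1], [0, 0, 0, 0, 0, 0, 0.5], [0, 0, 0, 0, 0, 0, 1], [0, 0, 0, 0, 0, 0, 1], [0, 0, 0, 0, 0, 0, 1], [0, 0, 0, 0, 0, 0, 1], [0, 0, -0.4, 0, 0, 0, 1], [0, 0, -0.8, 0, 0, 0, 1]],
  ],
)

```text
clock: 47.0
position: [0.6137, -0.2953, 0.0447]
tool_rot: [3.141, -0.002, 2.873]
force: [-0.0, 1.0, -0.5]
grip_width: 0.0855
finger_force: 0.0
```

Emit:
move_arm(
  plan=[
    [[0, 0, -0.9, 0, 0, 0, 1], [0, 0, -1, 0, 0, 0, 1], [0, 0, -1, 0, 0, 0, 1], [0, 0, -1, 0, 0, 0, 1], [0, 0, -1, 0, 0, 0, 1], [0, 0, -0.5, 0, 0, 0, 1], [0, 0, 0, 0, 0, 0, 1], [0, 0, 0, 0, 0, 0, 1], [0, 0, 0, 0, 0, 0, 1], [0, 0, 0, 0, 0, 0, 1]],
  ],
)

```text
clock: 48.0
position: [0.614, -0.2954, 0.1518]
tool_rot: [3.141, -0.001, 2.873]
force: [-0.2, -0.1, 0.0]
grip_width: 0.0853
finger_force: 0.0
```

```bash
python3 - <<'E'
from h import *
f=grab_frame("top");c=f["color"];hsv=cv2.cvtColor(c,cv2.COLOR_RGB2HSV)
u=rect(f,(hsv[...,1]>120)&(c[...,2]>110)&box(f,115,245,212,345),.05);print("unit",u)
# ring collar: bright pixels within unit
b=box(f,138,268,190,322); g=c.min(2)
m=(g>150)&b; n,l,st,ce=cv2.connectedComponentsWithStats(m.astype(np.uint8)); print(st[1:],ce[1:])
cnt=cv2.findContours((g>150).astype(np.uint8)*b,cv2.RETR_CCOMP,cv2.CHAIN_APPROX_NONE)
for k,h in zip(cnt[0],cnt[1][0]):
    if cv2.contourArea(k)>150:
        p=(pt(f,k[:,0,:],.05)*1000).astype(np.float32); print(h,cv2.fitEllipse(p),cv2.minEnclosingCircle(p))
go(493,393,200,164.7)
z=cv2.resize(c[262:330,130:198],(600,600),interpolation=2)
cv2.imwrite("pics/dial.png",z[:,:,::-1])
E
```

```text
unit [493.6 393.1 149.4 119.9 -13.6]
[[145 275  37  39 448]] [[162.18526786 295.06696429]]
[-1 -1  1 -1] ((493.5911865234375, 395.9267272949219), (74.88174438476562, 79.15792083740234), 119.56741333007812) ((496.01739501953125, 397.9981384277344), 42.58579635620117)
[-1 -1 -1  0] ((494.19091796875, 394.08795166015625), (60.04932403564453, 65.64115905761719), 137.41778564453125) ((493.2459716796875, 395.25848388671875), 33.12174606323242)
pos [ 614.  -295.5  152. ] yaw 164.6 grip 85.4 F [-0.6  1.  -0.4] t 48.05
shift mm [299.7 631.6 -47.6] rows 32 shares [ 0.468  0.987 -0.074] turn share [ 0.   -0.01 -0.02]
```

View pics/dial.png

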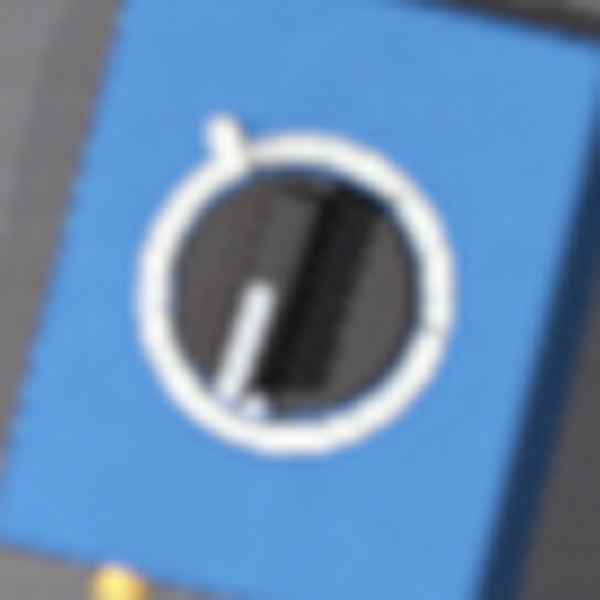

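The dial picture shows the tab up-left at about (226,138) in the crop. The white line runs from (262,285) to (225,395), pointing down-left. The turn should be about 137° clockwise, within the stated range. Before turning, I'll check the full reel's seating numerically against the seated empty reel in the first frame, and get exact dial angles.

```bash
python3 - <<'E'
from h import *
f=grab_frame("top");s=grab_frame("side")
t0=cv2.imread("pics/top0.png")[:,:,::-1]; s0=cv2.imread("pics/side0.png")[:,:,::-1]
def fl(c,b):
    x0,y0,x1,y1=b; r=c[y0:y1,x0:x1].astype(int); m=(r[...,0]-r[...,1]>=2)&(r.min(2)>130)
    n,l,st,ce=cv2.connectedComponentsWithStats(m.astype(np.uint8)); k=1+st[1:,4].argmax(); return st[k],ce[k].round(2)
for n,a,b,bx in(("top",t0,f["color"],(462,212,515,262)),("side",s0,s["color"],(310,140,350,180))):
    for c in(a,b):
        try: print(n,fl(c,bx))
        except Exception as e: print(n,e)
print(s0[150:172:2,330].tolist()); print(s["color"][150:172:2,330].tolist())
K=8.8235; im=lambda p:np.array(p)/K+[130,262]-.5
# fit white line on bar top
c=f["color"];g=c.min(2).astype(int)
ax=np.array([493.8,393.5])
for z,P in((.078,[im((262,285)),im((225,395))]),(.054,[im((226,138))]),(.056,[im((257,405))])):
    q=pt(f,P,z)*1000; print(z,q.round(1))
    if z==.078: print("line ang",np.degrees(np.arctan2(*(q[1]-q[0])[::-1])))
    for w in q: print(" ang",np.degrees(np.arctan2(*(w-ax)[::-1])).round(1),"r",np.linalg.norm(w-ax).round(1))
print(observe()["qpos"].round(2))
go(*ax,170,161.4); 
E
```

```text
top (array([ 13,  12,  28,  25, 547], dtype=int32), array([26.76, 24.26]))
top (array([ 13,  14,  29,  23, 466], dtype=int32), array([27.04, 25.17]))
side (array([ 10,   9,  22,  11, 156], dtype=int32), array([19.42, 14.39]))
side (array([  8,  10,  21,  18, 268], dtype=int32), array([18.99, 18.38]))
[[206, 202, 201], [223, 216, 211], [199, 193, 189], [196, 191, 189], [196, 191, 190], [108, 104, 102], [109, 107, 107], [108, 106, 101], [180, 175, 175], [182, 185, 180], [192, 195, 190]]
[[207, 201, 201], [224, 217, 213], [200, 194, 189], [197, 192, 191], [196, 190, 190], [206, 204, 202], [222, 217, 212], [220, 215, 211], [195, 193, 189], [187, 191, 187], [192, 195, 192]]
0.078 [[495.  395.2]
 [469.4 403.5]]
line ang 161.97619153447607
 ang 54.1 r 2.1
 ang 157.7 r 26.4
0.054 [[530.1 411.9]]
 ang 26.8 r 40.7
0.056 [[466.4 402.7]]
 ang 161.3 r 28.9
[ 0.29  0.7   0.12  1.51 -0.09  0.94  1.74]
pos [ 614.1 -295.6  152.2] yaw 164.6 grip 85.3 F [ 0.1  0.2 -0.4] t 48.15
shift mm [299.2 632.3 -17.5] rows 32 shares [ 0.467  0.988 -0.027] turn share [ 0.   -0.01  0.53]
```

The reel is seated: the flange rows match the seated empty reel. The pointer is at about 162° and the tab at about 26.5°, and q7 has room for the whole turn. I'll move to the dial.

Emit:
move_arm(
  plan=[
    [[0.46, 0.96, -0.1, 0, 0, 0.1, 1], [0.46, 0.96, -0.1, 0, 0, 0.1, 1], [0.46, 0.96, -0.1, 0, 0, 0.1, 1], [0.46, 0.96, -0.1, 0, 0, 0.1, 1], [0.46, 0.96, -0.1, 0, 0, 0.1, 1], [0.46, 0.96, -0.1, 0, 0, 0, 1], [0.46, 0.96, -0.1, 0, 0, 0, 1], [0.46, 0.96, -0.1, 0, 0, 0, 1], [0.46, 0.96, -0.1, 0, 0, 0, 1], [0.46, 0.96, -0.1, 0, 0, 0, 1]],
  ],
  grip_force=25,
)

```text
clock: 49.15
position: [0.5842, -0.084, 0.1727]
tool_rot: [-3.142, -0.0, 2.82]
force: [0.2, -0.3, -0.1]
grip_width: 0.0856
finger_force: 0.0
```

Emit:
move_arm(
  plan=[
    [[0.46, 0.96, 0, 0, 0, 0, 1], [0.46, 0.96, 0, 0, 0, 0, 1], [0.46, 0.96, 0, 0, 0, 0, 1], [0.46, 0.96, 0, 0, 0, 0, 1], [0.46, 0.96, 0, 0, 0, 0, 1], [0.46, 0.96, 0, 0, 0, 0, 1], [0.46, 0.96, 0, 0, 0, 0, 1], [0.46, 0.96, 0, 0, 0, 0, 1], [0.46, 0.96, 0, 0, 0, 0, 1], [0.46, 0.96, 0, 0, 0, 0, 1]],
  ],
)

```text
clock: 50.15
position: [0.5575, 0.1272, 0.1726]
tool_rot: [-3.141, -0.0, 2.82]
force: [0.3, -0.3, -0.1]
grip_width: 0.0855
finger_force: 0.0
```

Emit:
move_arm(
  plan=[
    [[0.46, 0.96, 0, 0, 0, 0, 0.4], [0.46, 0.96, 0, 0, 0, 0, 0.2], [0.46, 0.96, 0, 0, 0, 0, 0.2], [0.46, 0.96, 0, 0, 0, 0, 0.2], [0.46, 0.96, 0, 0, 0, 0, 0.2], [0.46, 0.96, 0, 0, 0, 0, 0.2], [0.46, 0.96, 0, 0, 0, 0, 0.2], [0.46, 0.96, 0, 0, 0, 0, 0.2], [0.46, 0.96, 0, 0, 0, 0, 0.2], [0.46, 0.96, 0, 0, 0, 0, 0.2]],
  ],
)

```text
clock: 51.15
position: [0.5309, 0.3384, 0.1725]
tool_rot: [-3.141, -0.0, 2.82]
force: [0.1, -0.3, -0.0]
grip_width: 0.0513
finger_force: 0.0
```

```bash
python3 - <<'E'
from h import *
go(494.0,393.8,120,161.7); print(observe()["qpos"].round(2))
E
```

```text
pos [530.9 338.4 172.5] yaw 161.6 grip 51.3 F [ 0.1 -0.3 -0. ] t 51.15
shift mm [52.4 40.9 52.5] rows 3 shares [0.874 0.682 0.876] turn share [-0.   -0.   -0.02]
[-0.73  0.6   0.1   1.65 -0.07  0.9   0.65]
```

Emit:
move_arm(
  plan=[
    [[0.87, 0.68, 0, 0, 0, 0, 0.2], [0.87, 0.68, 0, 0, 0, 0, 0.2], [0.87, 0.68, 0, 0, 0, 0, 0.2], [0, 0, 0, 0, 0, 0, 0.2], [0, 0, 0.8, 0, 0, 0, 0.2], [0, 0, 0.8, 0, 0, 0, 0.2], [0, 0, 0.8, 0, 0, 0, 0.2], [0, 0, 0.2, 0, 0, 0, 0.2], [0, 0, 0, 0, 0, 0, 0.2], [0, 0, 0, 0, 0, 0, 0.2]],
  ],
)

```text
clock: 52.15
position: [0.4948, 0.3928, 0.1213]
tool_rot: [3.141, 0.0, 2.82]
force: [-0.1, -0.3, 0.9]
grip_width: 0.0516
finger_force: 0.0
```

```bash
python3 - <<'E'
from h import *
go(494.0,393.8,63,161.7)
E
```

```text
pos [494.8 392.8 121.3] yaw 161.6 grip 51.6 F [-0.1 -0.3  0.9] t 52.15
shift mm [ 1.1  0.6 58.3] rows 3 shares [0.019 0.011 0.972] turn share [ 0.01  0.   -0.02]
```

Emit:
move_arm(
  plan=[
    [[0.05, 0.03, 0.8, 0, 0, 0, 0.2], [0, 0, 0.8, 0, 0, 0, 0.2], [0, 0, 0.8, 0, 0, 0, 0.2], [0, 0, 0.4, 0, 0, 0, 0.2], [0, 0, 0.1, 0, 0, 0, 0.2], [0, 0, 0, 0, 0, 0, 0.2], [0, 0, 0, 0, 0, 0, -1], [0, 0, 0, 0, 0, 0, -1], [0, 0, 0, 0, 0, 0, -1], [0, 0, 0, 0, 0, 0, -1]],
  ],
)

```text
clock: 53.15
position: [0.4942, 0.3946, 0.0634]
tool_rot: [3.139, 0.001, 2.82]
force: [2.5, 4.5, 4.2]
grip_width: 0.0111
finger_force: 30.2
```

Emit:
move_arm(
  plan=[
    [[0, 0, 0, 0, 0, 0, -1], [0, 0, 0, 0, 0, 0, -1], [0, 0, 0, 0, 0, 0, -1], [0, 0, 0, 0, 0, 0, -1], [0, 0, 0, 0, 0, 0, -1], [0, 0, 0, 0, 0, 0, -1], [0, 0, 0, 0, 0, 0, -1], [0, 0, 0, 0, 0, 0, -1], [0, 0, 0, 0, 0, 0, -1], [0, 0, 0, 0, 0, 0, -1]],
  ],
)

```text
clock: 54.15
position: [0.4942, 0.3946, 0.0634]
tool_rot: [3.14, 0.001, 2.82]
force: [1.4, 5.2, 4.1]
grip_width: 0.0111
finger_force: 30.3
```

Gripped the bar (11 mm). Begin the clockwise turn.

Emit:
move_arm(
  plan=[
    [[0, 0, 0, 0, 0, 0.4, -1], [0, 0, 0, 0, 0, 0.8, -1], [0, 0, 0, 0, 0, 0.8, -1], [0, 0, 0, 0, 0, 0.8, -1], [0, 0, 0, 0, 0, 0.8, -1], [0, 0, 0, 0, 0, 0.8, -1], [0, 0, 0, 0, 0, 0.8, -1], [0, 0, 0, 0, 0, 0.8, -1], [0, 0, 0, 0, 0, 0.8, -1], [0, 0, 0, 0, 0, 0.4, -1]],
  ],
)

```text
clock: 55.15
position: [0.4932, 0.3935, 0.0633]
tool_rot: [-3.141, -0.0, 2.063]
force: [-5.2, -2.4, 13.3]
grip_width: 0.0112
finger_force: 31.6
```

Emit:
move_arm(
  plan=[
    [[0, 0, 0, 0, 0, 0.8, -1], [0, 0, 0, 0, 0, 0.8, -1], [0, 0, 0, 0, 0, 0.8, -1], [0, 0, 0, 0, 0, 0.8, -1], [0, 0, 0, 0, 0, 0.8, -1], [0, 0, 0, 0, 0, 0.8, -1], [0, 0, 0, 0, 0, 0.8, -1], [0, 0, 0, 0, 0, 0.8, -1], [0, 0, 0, 0, 0, 0.8, -1], [0, 0, 0, 0, 0, 0.8, -1]],
  ],
)

```text
clock: 56.15
position: [0.4916, 0.3935, 0.0633]
tool_rot: [-3.138, 0.002, 1.226]
force: [-17.0, -3.4, 20.9]
grip_width: 0.0107
finger_force: 32.7
```

Emit:
move_arm(
  plan=[
    [[0, 0, 0, 0, 0, 0.8, -1], [0, 0, 0, 0, 0, 0.8, -1], [0, 0, 0, 0, 0, 0.8, -1], [0, 0, 0, 0, 0, 0.8, -1], [0, 0, 0, 0, 0, 0.8, -1], [0, 0, 0, 0, 0, 0.8, -1], [0, 0, 0, 0, 0, 0.8, -1], [0, 0, 0, 0, 0, 0.8, -1], [0, 0, 0, 0, 0, 0.4, -1], [0, 0, 0, 0, 0, 0, -1]],
  ],
)

```text
clock: 57.15
position: [0.4906, 0.3945, 0.0632]
tool_rot: [-3.138, 0.005, 0.516]
force: [-22.8, -1.7, 27.2]
grip_width: 0.0111
finger_force: 33.4
```

Now at 29.6°, with some lateral load. I'll release, rise clear and measure the pointer.

Emit:
move_arm(
  plan=[
    [[0, 0, 0, 0, 0, 0, 0.2], [0, 0, 0, 0, 0, 0, 0.2], [0, 0, 0, 0, 0, 0, 0.2], [0, 0, 0, 0, 0, 0, 0.2], [0, 0, 0, 0, 0, 0, 0.2], [0, 0, -0.5, 0, 0, 0, 0.2], [0, 0, -1, 0, 0, 0, 0.2], [0, 0, -1, 0, 0, 0, 0.2], [0, 0, -1, 0, 0, 0, 0.2], [0, 0, -1, 0, 0, 0, 0.2]],
  ],
)

```text
clock: 58.15
position: [0.4938, 0.3936, 0.1543]
tool_rot: [-3.142, -0.0, 0.516]
force: [0.0, 0.1, 0.2]
grip_width: 0.0513
finger_force: 0.0
```

Emit:
move_arm(
  plan=[
    [[-0.8, 0.8, -0.5, 0, 0, 0, 0.2], [-0.8, 0.8, 0, 0, 0, 0, 0.2], [-0.8, 0.8, 0, 0, 0, 0, 0.2], [-0.8, 0.8, 0, 0, 0, 0, 0.2], [-0.8, 0.8, 0, 0, 0, 0, 0.2], [-0.8, 0.8, 0, 0, 0, 0, 0.2], [-0.8, 0.8, 0, 0, 0, 0, 0.2], [-0.8, 0.8, 0, 0, 0, 0, 0.2], [-0.8, 0.8, 0, 0, 0, 0, 0.2], [0, 0, 0, 0, 0, 0, 0.2]],
  ],
)

```text
clock: 59.15
position: [0.4391, 0.1949, 0.1635]
tool_rot: [-3.141, -0.0, 0.513]
force: [0.6, 0.4, 0.7]
grip_width: 0.0512
finger_force: 0.0
```

```bash
python3 - <<'E'
from h import *
go(494,394,100,26)
f=grab_frame("top");g=f["color"].min(2)
print(g[268:324:1,140:190:1].shape)
for r in g[272:320,142:188]: print(" ".join(f"{v:3d}" for v in r))
E
```

```text
pos [439.1 194.9 163.5] yaw 29.4 grip 51.2 F [0.6 0.4 0.7] t 59.15
shift mm [ 145.6 -146.5   63.6] rows 8 shares [ 0.91  -0.916  0.397] turn share [-0.01 -0.    0.57]
(56, 50)
 90  91  92  93  93  92  92  90  89  89  90  92  91  92  92  92  92  89  91  91  90  90  90  90  89  91  89  89  90  91  91  90  91  87  82  81  80  81  80  81  81  81  81  81  81  84
 91  93  91  94  93  93  92  91  90  90  91  92  91  91  90  92  92  91  90  90  92  91  89  88  87  89  91  91  89  90  92  91  90  88  84  80  81  79  82  81  81  81  81  81  82  81
 92  91  92  91  91  93  91  92  91  92  90  97 111 114 102  92  89  90  91  90  89  90  89  89  89  88  89  89  90  89  91  91  91  89  86  82  80  82  80  81  81  81  82  81  82  81
 93  93  92  91  89  92  92  91  91  90  94 129 171 183 151 100  86  88  88  88  89  88  87  88  88  88  87  88  89  89  91  91  91  90  88  83  81  82  80  81  82  80  81  81  80  81
 92  92  92  90  90  90  92  92  90  87  99 158 215 232 202 131  90  95 104 115 123 123 123 119 110 104  99  91  89  89  89  91  90  92  89  88  83  81  80  80  81  81  82  81  81  80
 91 
[... 7207 characters left out ...]
  82  81  80  82  82  82  82  82  82  83  82  87 116 144 147 144 145 145 146 146 144 145 144 146 145 144 147 144 131 102  74  77 109 141 153 155 155
 81  82  82  82  82  82  83  82  83  82  82  83  81  83  82  82  84  83  82  82  92 125 151 145 145 145 145 145 146 145 145 145 144 145 145 145 143 125  92  72  81 121 150 158 157 158
 82  82  82  82  82  82  82  83  82  81  83  83  83  83  82  82  84  82  84  82  99 132 152 145 146 145 145 146 145 145 147 145 145 146 146 145 139 118  85  69  91 132 156 160 160 159
 83  83  82  82  82  81  83  83  82  83  83  83  82  83  82  84  83  84  81  86 110 139 148 145 144 145 146 146 145 145 145 145 145 145 146 145 136 109  78  74 105 143 159 162 161 161
```

The dial is clear of the arm. The line runs from pixel (158.6,294) to (154.3,286), so the pointer is near 28°, and the tab lies around 23–26°. I'll refine both with polar profiles about the fitted collar centre in both cameras.

```bash
cat > dial.py <<'E'
from h import *
from scipy.optimize import least_squares
def samp(f,g,P):
    q=proj(f,P).astype(np.float32); return cv2.remap(g,q[:,:1],q[:,1:],cv2.INTER_CUBIC).ravel()
def polar(f,g,ax,r,z,A):
    a=np.radians(A); return samp(f,g,np.c_[ax[0]+r*np.cos(a),ax[1]+r*np.sin(a),np.full(len(A),z)])
def run(n):
    f=grab_frame(n); g=f["color"].min(2).astype(np.float32)
    ax=np.array([.494,.394]); rr=np.arange(.026,.046,.0002); A=np.arange(60,330,3.)
    for _ in range(3):   # outer collar edge circle
        pts=[]
        for a in np.radians(A):
            d=np.array([np.cos(a),np.sin(a)]); v=samp(f,g,np.c_[ax+rr[:,None]*d,np.full(len(rr),.0505)])
            k=np.argmin(np.gradient(v)[25:])+25; pts.append(ax+rr[k]*d)
        pts=np.array(pts); s=least_squares(lambda p:np.hypot(*(pts-p[:2]).T)-p[2],[*ax,.038],loss="soft_l1",f_scale=.0005).x; ax=s[:2]
    print(n,"axis",(ax*1000).round(1),"R",(s[2]*1000).round(1))
    A=np.arange(-40,80,.5)
    for r in(.041,.042,.043):
        v=polar(f,g,ax,r,.053,A); w=np.clip(v-140,0,None); print(" tab r",r,"ang",((w*A).sum()/w.sum()).round(1),"max",v.max().round())
    A=np.arange(-20,70,.5)
    for r in(.012,.016,.020,.023):
        v=polar(f,g,ax,r,.078,A); w=np.clip(v-140,0,None); print(" ptr r",r,"ang",((w*A).sum()/max(w.sum(),1)).round(1),"max",v.max().round())
if __name__=="__main__":
    run("top"); run("side")
E
python3 dial.py
```

```text
top axis [492.2 394.5] R 39.0
 tab r 0.041 ang 25.4 max 242.0
 tab r 0.042 ang 25.3 max 242.0
 tab r 0.043 ang 25.1 max 241.0
 ptr r 0.012 ang 30.8 max 230.0
 ptr r 0.016 ang 30.8 max 233.0
 ptr r 0.02 ang 30.3 max 230.0
 ptr r 0.023 ang 30.6 max 234.0
side axis [493.6 396.8] R 37.5
 tab r 0.041 ang 25.1 max 239.0
 tab r 0.042 ang 25.1 max 232.0
 tab r 0.043 ang 25.2 max 225.0
 ptr r 0.012 ang 29.8 max 256.0
 ptr r 0.016 ang 29.6 max 257.0
 ptr r 0.02 ang 4.9 max 253.0
 ptr r 0.023 ang 6.2 max 266.0
```

The tab is at 25.2° and the pointer at about 30°, so 2.6 mm off. That is inside tolerance, but I'll regrip and turn about 4.5° more for margin.

Emit:
move_arm(
  plan=[
    [[0.9, -0.91, 0, 0, 0, 0, 0.2], [0.9, -0.91, 0, 0, 0, 0, 0.2], [0.9, -0.91, 0, 0, 0, 0, 0.2], [0.9, -0.91, 0, 0, 0, 0, 0.2], [0.9, -0.91, 0, 0, 0, 0, 0.2], [0.9, -0.91, 0, 0, 0, 0, 0.2], [0.9, -0.91, 0, 0, 0, 0, 0.2], [0.9, -0.91, 0.5, 0, 0, 0, 0.2], [0, 0, 0.5, 0, 0, 0, 0.2], [0, 0, 0, 0, 0, 0, 0.2]],
  ],
)

```text
clock: 60.3
position: [0.4921, 0.3954, 0.1412]
tool_rot: [3.141, 0.002, 0.518]
force: [-0.5, -1.3, 0.3]
grip_width: 0.051
finger_force: 0.0
```

```bash
python3 - <<'E'
from h import *
go(493.5,394,63.5,29.6)
E
```

```text
pos [492.1 395.4 141.2] yaw 29.7 grip 51.0 F [-0.5 -1.3  0.3] t 60.3
shift mm [ 0.7  1.9 77.7] rows 4 shares [0.009 0.024 0.971] turn share [0.01 0.02 0.01]
```

Emit:
move_arm(
  plan=[
    [[0.03, 0.08, 0.8, 0, 0, 0, 0.2], [0, 0, 0.8, 0, 0, 0, 0.2], [0, 0, 0.8, 0, 0, 0, 0.2], [0, 0, 0.8, 0, 0, 0, 0.2], [0, 0, 0.5, 0, 0, 0, 0.2], [0, 0, 0.18, 0, 0, 0, 0.2], [0, 0, 0, 0, 0, 0, -1], [0, 0, 0, 0, 0, 0, -1], [0, 0, 0, 0, 0, 0, -1], [0, 0, 0, 0, 0, 0, -1]],
  ],
)

```text
clock: 61.3
position: [0.4936, 0.3959, 0.0659]
tool_rot: [-3.139, -0.001, 0.518]
force: [-5.7, 6.5, 4.4]
grip_width: 0.0108
finger_force: 29.4
```

Emit:
move_arm(
  plan=[
    [[0, 0, 0, 0, 0, 0, -1], [0, 0, 0, 0, 0, 0, -1], [0, 0, 0, 0, 0, 0, -1], [0, 0, 0, 0, 0, 0, -1], [0, 0, 0, 0, 0, 0.25, -1], [0, 0, 0, 0, 0, 0.25, -1], [0, 0, 0, 0, 0, 0.25, -1], [0, 0, 0, 0, 0, 0, -1], [0, 0, 0, 0, 0, 0, -1], [0, 0, 0, 0, 0, 0, -1]],
  ],
)

```text
clock: 62.3
position: [0.4936, 0.3958, 0.0659]
tool_rot: [-3.139, -0.001, 0.439]
force: [-4.8, 6.5, 4.9]
grip_width: 0.0112
finger_force: 29.4
```

Yaw is now 25.2°. Release and retreat.

Emit:
move_arm(
  plan=[
    [[0, 0, 0, 0, 0, 0, 0.2], [0, 0, 0, 0, 0, 0, 0.2], [0, 0, 0, 0, 0, 0, 0.2], [0, 0, 0, 0, 0, 0, 0.2], [0, 0, 0, 0, 0, 0, 0.2], [0, 0, -0.5, 0, 0, 0, 0.2], [0, 0, -1, 0, 0, 0, 0.2], [0, 0, -1, 0, 0, 0, 0.2], [0, 0, -1, 0, 0, 0, 0.2], [0, 0, -1, 0, 0, 0, 0.2]],
  ],
)

```text
clock: 63.3
position: [0.4943, 0.3938, 0.1567]
tool_rot: [-3.142, -0.0, 0.438]
force: [0.1, -0.7, 0.8]
grip_width: 0.0514
finger_force: 0.0
```

Emit:
move_arm(
  plan=[
    [[-0.8, 0.8, -1, 0, 0, 0, 0.2], [-0.8, 0.8, -0.5, 0, 0, 0, 0.2], [-0.8, 0.8, 0, 0, 0, 0, 0.2], [-0.8, 0.8, 0, 0, 0, 0, 0.2], [-0.8, 0.8, 0, 0, 0, 0, 0.2], [-0.8, 0.8, 0, 0, 0, 0, 0.2], [-0.8, 0.8, 0, 0, 0, 0, 0.2], [-0.8, 0.8, 0, 0, 0, 0, 0.2], [-0.8, 0.8, 0, 0, 0, 0, 0.2], [0, 0, 0, 0, 0, 0, 0.2]],
  ],
)

```text
clock: 64.3
position: [0.4242, 0.2002, 0.1858]
tool_rot: [-3.141, 0.0, 0.435]
force: [-0.5, 0.9, -0.0]
grip_width: 0.0512
finger_force: 0.0
```

```bash
python3 dial.py; python3 - <<'E'
from h import *
f=grab_frame("top");s=grab_frame("side"); c=f["color"]; g=c.min(2)
for n,b in dict(b1=(240,200,282,262),b2=(315,195,362,255),b3=(385,205,428,262)).items(): print(n,((g>180)&box(f,*b)).sum())
r=s["color"]; print("reel col",r[150:172:2,330].tolist())
gs=r.min(2); print("pile side",rect(s,(gs>170)&box(s,300,225,395,290),.036), rect(f,(g>235)&box(f,272,262,335,350),.049))
d=np.abs(c.astype(int)-cv2.imread("pics/top0.png")[:,:,::-1]).max(2)>60
for n,b in dict(notepad=(365,130,420,182),block=(295,138,340,182),jar=(160,200,196,235),tray=(486,276,556,346)).items(): print(n,"changed px",(d&box(f,*b)).sum())
E
```

```text
top axis [492.8 395.4] R 38.6
 tab r 0.041 ang 24.5 max 240.0
 tab r 0.042 ang 24.3 max 241.0
 tab r 0.043 ang 24.3 max 241.0
 ptr r 0.012 ang 23.4 max 228.0
 ptr r 0.016 ang 24.5 max 227.0
 ptr r 0.02 ang 24.9 max 228.0
 ptr r 0.023 ang 35.5 max 226.0
side axis [493.7 396.8] R 37.5
 tab r 0.041 ang 25.1 max 238.0
 tab r 0.042 ang 25.2 max 232.0
 tab r 0.043 ang 25.2 max 225.0
 ptr r 0.012 ang 24.7 max 259.0
 ptr r 0.016 ang 24.8 max 252.0
 ptr r 0.02 ang 3.2 max 264.0
 ptr r 0.023 ang 4.2 max 251.0
b1 0
b2 0
b3 0
reel col [[209, 205, 203], [224, 217, 213], [199, 192, 189], [199, 193, 192], [196, 191, 191], [207, 204, 201], [223, 220, 214], [220, 215, 211], [195, 193, 188], [187, 191, 186], [193, 196, 193]]
pile side [465.4 117.  103.4 103.1  79.3] [469.8 101.7  72.1  48.7 -15.4]
notepad changed px 0
block changed px 0
jar changed px 0
tray changed px 536
```

Pointer and tab agree within 1°. I'll move the arm aside for one last unobstructed numeric check of the pile.

Emit:
move_arm(
  plan=[
    [[0.1, 1, -0.2, 0, 0, 0, 0.2], [0.1, 1, -0.2, 0, 0, 0, 0.2], [0.1, 1, -0.2, 0, 0, 0, 0.2], [0.1, 1, 0, 0, 0, 0, 0.2], [0.1, 1, 0, 0, 0, 0, 0.2], [0.1, 1, 0, 0, 0, 0, 0.2], [0.1, 1, 0, 0, 0, 0, 0.2], [0.1, 1, 0, 0, 0, 0, 0.2], [0.1, 1, 0, 0, 0, 0, 0.2], [0.1, 1, 0, 0, 0, 0, 0.2]],
  ],
)

```text
clock: 65.5
position: [0.5285, 0.0297, 0.197]
tool_rot: [3.141, 0.0, 0.439]
force: [0.4, 0.7, 0.3]
grip_width: 0.0512
finger_force: 0.0
```

Emit:
move_arm(
  plan=[
    [[0.1, 1, 0, 0, 0, 0, 0.2], [0.1, 1, 0, 0, 0, 0, 0.2], [0.1, 1, 0, 0, 0, 0, 0.2], [0.1, 1, 0, 0, 0, 0, 0.2], [0.1, 1, 0, 0, 0, 0, 0.2], [0.1, 1, 0, 0, 0, 0, 0.2], [0.1, 1, 0, 0, 0, 0, 0.2], [0, 0, 0, 0, 0, 0, 0.2], [0, 0, 0, 0, 0, 0, 0.2], [0, 0, 0, 0, 0, 0, 0.2]],
  ],
)

```text
clock: 66.5
position: [0.5997, -0.09, 0.1969]
tool_rot: [-3.141, 0.0, 0.439]
force: [0.2, -0.2, -0.0]
grip_width: 0.0509
finger_force: 0.0
```

```bash
python3 - <<'E'
from h import *
f=grab_frame("top");s=grab_frame("side");g=f["color"].min(2)
for t in (150,225,235): print(t,rect(f,(g>t)&box(f,272,262,335,350),.049 if t>200 else .01))
a=cv2.imread("pics/pile.png"); b=cv2.resize(f["color"][262:350,262:345],(566,600),interpolation=2)[:,:,::-1]
d=cv2.absdiff(a,b).max(2); print("changed vs earlier pile",(d>60).mean())
a=cv2.imread("pics/side_pile.png")[:,:400]; b=cv2.resize(np.hstack([s["color"][225:300,310:400],s["color"][130:205,290:380]]),(800,333),interpolation=2)[:,:400,::-1]
print("side changed",(cv2.absdiff(a,b.copy()).max(2)>60).mean()); print(observe()["qd"].round(3).tolist())
E
```

```text
150 [463.2 103.7 113.4  72.  -15.3]
225 [460.4 102.4  93.9  63.6 -15.1]
235 [460.9 105.8  91.6  51.9 -16.2]
changed vs earlier pile 0.03641048292108363
side changed 0.0
[0.002, -0.002, 0.002, -0.001, -0.0, -0.001, 0.001]
```

The side view of the pile hasn't changed and everything is at rest. Handing in.

```bash
python3 -c "
from workcell import job_done
print(job_done())"
```

```text
the job is handed in; nothing more can be done
None
```

I've handed the job in; no verdict came back. By my last camera checks, the empty reel is in the tray, the full reel is seated on the spindle, the three boards are piled square on the plate, and the dial pointer is within about 1° of the tab.

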